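Tip a crushed mortar sample into the balance pan

ROBOT

A 7-joint arm with a two-finger parallel gripper is mounted at the origin on the work surface. World frame = base frame: x ahead of the robot, y to its left, z up, the work surface at z = 0. Lengths are in mm, angles in degrees, forces in N, time in s.
With the tool pointing down it reaches from about 400 to 750 mm from the base axis. Payload 19.5 kg.
Tool frame: the origin (TCP) lies at the very end of the fingers, on their centre line; the grasp point (between the pads) lies ctrl.grip_depth behind it (ctrl.grip_depth is the distance from the TCP to the grasp point, in mm); z points along the fingers, y is the line along which they close (so a half turn about z gives the same grasp; the last joint's range is limited). The gripper opens to 85 mm and grips with 20 to 120 N. Pads are 22 mm wide; open, the fingers measure 114 mm over their backs; the gripper's body (76 mm by 85 mm) begins 54 mm behind the grasp point. The pads swing forward as they close: fully open they stand 13 mm farther back than shut.
Start: joints at [71.58, 40.479, -1.581, 85.061, 1.261, 54.483, -4.326], TCP at [158.787, -552.613, 231.268] pointing down, gripper open.
Joint ranges: [-155.06, 155.06], [-18.47, 123.98], [-90, 86.84], [0, 140.48], [-83.41, 263.41], [0, 116], [-161.91, 161.91]. Speed limits (degrees/s): [108.29, 108.29, 147.25, 147.25, 172.46, 172.46, 172.46].

INTERFACE

Orientations are given as [roll, pitch, yaw] about the fixed x, y, z axes, in that order (R = Rz(yaw) Ry(pitch) Rx(roll)).
In Python, from cell import ctrl gives the robot as it stands. The module is installed in compiled form; this text tells all that it offers.
- The arm moves only by the tool play_rows, never from a script. Its argument "targets" is a list that holds one entry, the list of rows, each a list of 7 numbers: the finger opening in m, from 0 to 0.0854, then the shift along the tool's x, y, z in m, then the turn, a rotation vector about the tool's x, y, z in rad. A call has 1 to 20 rows; each row shifts and turns the commanded pose from where the row before left it, along the tool's axes as they then stand; what a row does not reach is not made up. A row lasts 1/10 s, in which the tool goes at most 50 mm and 8.59 degrees, less where a joint would pass 70% of its speed; a pose out of reach is approached as far as the arm can. A call is refused whole if a number of a shift passes 0.05 or a number of a turn 0.15, either way. A call with a gripper value outside its range is refused whole. The fingers move at their own pace and stop on an object; the grip force is fixed at half the most. Time passes only in rows, so rows that do not move let the fingers close. It gives the time, the measured TCP pose, the force, the opening and the grip force at its end, in the units of the state.
- ctrl.sense(): the state, without advancing time (a new reading comes with each control period).
- ctrl.capture(name): name is "scene" or "top" or "wrist"; returns (picture, depth): 384x512x3 uint8, blue, green, red; 384x512 float32, mm along the optical axis (not along the pixel's ray), 0 where there is no reading.
- ctrl.camera_info(name): a dict with "fx", "fy", "cx", "cy" (pixels), "eye" and "rotation" of the camera in the world. Camera axes: x right, y down, z forward; pixel columns grow to the right and rows downward; lengths in mm; the calibration is good to about 2 mm. A picture is of the moment at which its call begins: read the wrist's pose just before it. camera_info takes no time and is no camera call; for the wrist camera it gives the pose at the moment of the call.
- ctrl.hand_in(): hands the job in; it is judged then, once.
The state is a dict: "clock": time; "joint_pos": joint angles; "joint_vel": joint speeds; "joint_torque": joint torques, N m; "tcp_pos": TCP position; "tool_rot": TCP orientation; "force": force on the tool from outside, world axes, zero at the start; "wrist_torque": the same for the moment, N m; "grip_width": finger opening in mm; "grip_force": force on a finger pad.
Only numpy, scipy, OpenCV 4.12 (cv2) and the standard library are available. Lean on these libraries where they do the work, as an engineer would, in place of code of your own. Each camera call takes 0.05 s, during which the arm holds its last target. There are 200 camera calls.

TASK

Take the sample cup by its handle from under the funnel and tip all eight mortar lumps out of it into the pan of the balance, spilling none. Then stand the empty cup upright on the yellow sheet in the shallow tray and let go of it, leaving the other specimens and the dish where they are.

Things in the scene. Friction and masses are not known exactly. Their poses are not given: they have to be found in the camera images.
- cup: sample cup: round aluminium, 85 mm tall, outside 62 mm across at foot, 100 at mouth, wall 3, floor 5 thick, 0.11 to 0.21 kg empty. Origin: centre of underside; z up its axis. A straight black bar handle, 14 mm wide (cup y), 18 deep, 78 long, leaves the wall towards -x at 62 mm height, rising 15 degrees outward. Starts full of lumps on the stand's plate, handle roughly towards the robot
- cup_grip (a point): point in the middle of the cup's handle bar, 91 mm from the cup's axis in its -x direction and 74 mm above its underside; a good place to grip across the 14 mm width
- cup_mouth (a point): centre of the cup's mouth, 85 mm above its underside
- stand: fixed retort stand. Steel plate 170 (x, -60 to +110) by 130 mm, 10 thick; 12 mm rod 340 tall at x = +95 (far side). It holds a clear funnel on the origin's vertical: stem end 135 mm up, 20 wide; from 160 to 235 mm up it widens to 150. Origin: on the table under the funnel; the cup stands there within 8 mm (rim 95 up). Funnel blocks a vertical gripper at the handle; draw the cup out sideways
- balance: fixed bench balance: white box 220 mm (x, from -140 to +80) by 160 mm (y), 45 tall, with a round open steel pan fixed on it, centred on the origin axis: rim 168 mm across (outside) at 100 mm height, floor 120 mm across at 59 mm height, wall 3 mm. Origin: on the table under the pan's centre
- pan_in (a point): centre of the pan's inner floor, 59 mm above the table (rim 41 mm higher)
- tray: fixed shallow white tray 170 mm square lined with a yellow paper sheet 150 mm square, upper face of the sheet 6.5 mm above the table, solid floor at 6 mm; edge strips 6 mm wide stand 10 mm above the table. Origin: on the table under the tray's centre
- lump0: crushed mortar lump, grey, faceted, about 26 mm across and 18 mm tall, 14 g, one of eight alike that start in the cup. Origin: centre of its underside at the start (it tumbles)
- lump1: crushed mortar lump, grey, faceted, about 26 mm across and 18 mm tall, 14 g, one of eight alike that start in the cup. Origin: centre of its underside at the start (it tumbles)
- lump2: crushed mortar lump, grey, faceted, about 26 mm across and 18 mm tall, 14 g, one of eight alike that start in the cup. Origin: centre of its underside at the start (it tumbles)
- lump3: crushed mortar lump, grey, faceted, about 26 mm across and 18 mm tall, 14 g, one of eight alike that start in the cup. Origin: centre of its underside at the start (it tumbles)
- lump4: crushed mortar lump, grey, faceted, about 26 mm across and 18 mm tall, 14 g, one of eight alike that start in the cup. Origin: centre of its underside at the start (it tumbles)
- lump5: crushed mortar lump, grey, faceted, about 26 mm across and 18 mm tall, 14 g, one of eight alike that start in the cup. Origin: centre of its underside at the start (it tumbles)
- lump6: crushed mortar lump, grey, faceted, about 26 mm across and 18 mm tall, 14 g, one of eight alike that start in the cup. Origin: centre of its underside at the start (it tumbles)
- lump7: crushed mortar lump, grey, faceted, about 26 mm across and 18 mm tall, 14 g, one of eight alike that start in the cup. Origin: centre of its underside at the start (it tumbles)
- specimen0: bystander: loose mortar joint specimen, two grey slabs with a black sealant strip between, 50 x 80 x 25 mm, 0.2 kg, lying on the table beyond the tray; origin: centre of its underside
- specimen1: bystander: loose mortar joint specimen, two grey slabs with a black sealant strip between, 50 x 80 x 25 mm, 0.2 kg, lying on the table beyond the tray; origin: centre of its underside
- dish: bystander: loose round dish of cured black sealant, 100 mm across, 14 mm tall, 0.18 kg, beyond the tray; origin: centre of its underside
Not all that is in view belongs to the job. Of the things shaped like the cup, the aluminium one is meant. There is more than one size of the tray; the one meant has the size given above.

How it is judged:
By the outcome, as a careful person would: the job done as asked, in the order asked, and still so for the second after the job is handed in, with the robot touching nothing.
It also fails if it takes over 72 s, if anything falls off the work surface, if the arm or the gripper's body presses on something with over 40 N, if the wrist force passes 120 N, or if a joint passes its speed limit or range.

## Working session

There is one attempt and no reset: what is moved stays moved. The work goes in short steps, Python scripts to look and compute and a tool call to move; the robot and the scene stay as the last step left them, time stands still between calls to the robot, and variables do not carry over. Pictures are saved under pics/ and viewed, at most 13 in all, crops included, and the job is handed in when it is done.

Besides the shell and the picture viewer there is one more tool, called after "Request:" in YAML: its name, and indented under it one key for each argument. play_rows: Moves the arm, as the interface text tells. Its arguments: {"type":"object","properties":{"targets":{"type":"array","items":{"type":"array","items":{"type":"array","items":{"type":"number"}}}}},"required":["targets"]}

```bash
mkdir -p pics; ls; python3 - <<'E'
from cell import ctrl
import cv2,numpy as np
print(ctrl.grip_depth, ctrl.sense())
for n in("scene","top"):
    p,d=ctrl.capture(n); cv2.imwrite(f"pics/{n}0.png",p); np.save(f"{n}0.npy",d); np.save(f"{n}0p.npy",p)
    print(n,ctrl.camera_info(n))
E
```

```text
pics
18.700000000000003 {'clock': 0.0, 'joint_pos': array([71.57961219, 40.51490094, -1.58210976, 85.08507067,  1.25958047,
       54.48067395, -4.32552287]), 'joint_vel': array([-0.02514864,  0.06131879,  0.06542248, -0.11491148,  0.03110002,
        0.06212643,  0.05645418]), 'joint_torque': array([ 1.59935727e-03, -8.83198857e+01,  1.23489462e+00, -2.36163944e+01,
        1.68891298e-02,  6.49758629e-03, -5.59350633e-05]), 'tcp_pos': array([ 158.72002047, -552.38429885,  230.81495001]), 'tool_rot': array([-1.79936665e+02,  1.40588305e-03,  1.60307733e+01]), 'force': array([-0.59872662, -0.03315114, -0.75123538]), 'wrist_torque': array([-0.02083013, -0.04781121, -0.00214828]), 'grip_force': 0.0, 'grip_width': 85.3312355547668}
scene {'fx': 487.59978876105396, 'fy': 487.59978876105396, 'cx': 254.49833539642393, 'cy': 186.92161366840452, 'eye': array([1477.21089113, -272.59983126,  956.36338899]), 'rotation': array([-130.75764348,    0.15361311,   73.28124595])}
top {'fx': 367.62485376024676, 'fy': 367.62485376024676, 'cx': 250.348543445927, 'cy': 197.41048205179746, 'eye': array([ 305.69194312,   45.45335823, 1117.39627314]), 'rotation': array([-168.41799189,    0.34040752,  -98.15006019])}
```

View pics/scene0.png

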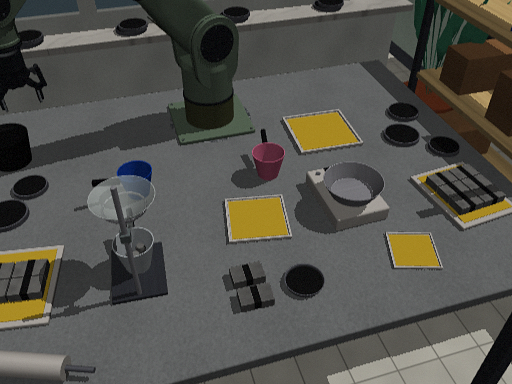

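View pics/top0.png

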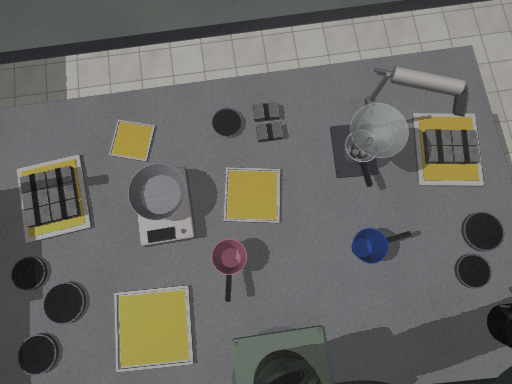

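The scene view shows the aluminium cup with lumps under the funnel at about (133,250), and red and blue decoy cups. In the top view the funnel is at (378,130), the cup at (362,148) with its handle end near (368,184), and the pan at (157,192). There are three empty yellow trays, at (253,195), (132,140) and (153,328). Next I'll measure these.

```bash
cat > h.py <<'E'
import numpy as np, cv2
from scipy.spatial.transform import Rotation as R
from cell import ctrl
def rot(rpy): return R.from_euler('xyz',rpy,degrees=True).as_matrix()
def rays(uv,c):
    uv=np.asarray(uv,float).reshape(-1,2)
    d=np.c_[(uv[:,0]-c['cx'])/c['fx'],(uv[:,1]-c['cy'])/c['fy'],np.ones(len(uv))]
    return d@rot(c['rotation']).T
def onplane(uv,z,c):
    d=rays(uv,c); return c['eye']+d*((z-c['eye'][2])/d[:,2])[:,None]
def cloud(D,c):
    v,u=np.mgrid[:D.shape[0],:D.shape[1]]
    P=c['eye']+rays(np.c_[u.ravel(),v.ravel()],c)*D.reshape(-1,1)
    return P.reshape(*D.shape,3)
E
python3 - <<'E'
from h import *
np.set_printoptions(precision=1,suppress=True)
c=ctrl.camera_info("top"); p=np.load("top0p.npy"); D=np.load("top0.npy")
hsv=cv2.cvtColor(p,cv2.COLOR_BGR2HSV); P=cloud(D,c)
m=cv2.inRange(hsv,(20,120,80),(35,255,255))
for k in cv2.findContours(m,cv2.RETR_EXTERNAL,cv2.CHAIN_APPROX_NONE)[0]:
    if cv2.contourArea(k)<800: continue
    q=onplane(k.reshape(-1,2),6.5,c)[:,:2].astype(np.float32); r=cv2.minAreaRect(q); print("tray",k.reshape(-1,2).mean(0),r)
# pan rim: highest points near (157,192)
def reg(u0,u1,v0,v1,z0,z1):
    Q=P[v0:v1,u0:u1].reshape(-1,3); return Q[(Q[:,2]>z0)&(Q[:,2]<z1)]
Q=reg(120,195,155,228,93,108); print("rim",len(Q),cv2.minEnclosingCircle(Q[:,:2].astype(np.float32)),Q[:,2].max())
Q=reg(120,195,155,228,54,64); print("floor",len(Q),cv2.minEnclosingCircle(Q[:,:2].astype(np.float32)))
Q=reg(130,200,160,250,38,50); print("box",cv2.minAreaRect(Q[:,:2].astype(np.float32)))
# plate
Q=reg(325,385,115,185,6,15); print("plate",len(Q),cv2.minAreaRect(Q[:,:2].astype(np.float32)))
# handle
Q=reg(350,380,160,190,60,110); print("handle",len(Q),Q.min(0),Q.max(0),Q.mean(0), cv2.minAreaRect(Q[:,:2].astype(np.float32)))
Q=reg(340,420,95,190,215,250); print("funnel rim",len(Q),cv2.minEnclosingCircle(Q[:,:2].astype(np.float32)) if len(Q) else 0)
S=cloud(np.load("scene0.npy"),ctrl.camera_info("scene"))
for n,z0,z1 in(("cuprim",88,100),("funnel",225,245),("lumps",60,88)):
    s=S[190:305,80:175].reshape(-1,3); s=s[(s[:,2]>z0)&(s[:,2]<z1)]; print(n,len(s),cv2.minEnclosingCircle(s[:,:2].astype(np.float32)) if len(s) else 0)
for i,(z0,z1) in {0:(10,30)}.items():
    for (u0,u1,v0,v1) in((250,290,95,145),(205,245,105,140)):
        Q=reg(u0,u1,v0,v1,z0,z1);print("bystander",Q[:,:2].min(0),Q[:,:2].max(0))
big=np.vstack([cv2.resize(p[90:200,310:450],None,fx=4,fy=4,interpolation=cv2.INTER_CUBIC)])
cv2.imwrite("pics/crop1.png",big)
E
```

```text
tray [152.7 327.9] ((194.44065856933594, 351.8279113769531), (189.62335205078125, 190.1436767578125), 87.61409759521484)
tray [251.9 194.5] ((541.328857421875, 14.166206359863281), (147.41436767578125, 148.29197692871094), 79.75283813476562)
tray [131.6 139.9] ((772.4213256835938, 368.1779479980469), (106.06689453125, 105.60730743408203), 71.99051666259766)
tray [442.9 148.1] ((601.1055297851562, -620.6497802734375), (168.65786743164062, 209.1427764892578), 81.4732894897461)
rim 438 ((569.6798095703125, 281.7180480957031), 84.02813720703125) 105.7386901482729
floor 1296 ((570.38916015625, 282.5827331542969), 62.52236557006836)
box ((539.1263427734375, 280.99462890625), (220.49549865722656, 160.50035095214844), 1.0420000553131104)
plate 1022 ((650.9114379882812, -319.3881530761719), (206.46693420410156, 132.84812927246094), 0.7216060161590576)
handle 191 [ 499.1 -336.6   63.3] [ 589.7 -291.7  103.2] [ 543.5 -317.3   88.3] ((543.9541015625, -308.8056640625), (45.666343688964844, 86.35926818847656), 82.59684753417969)
funnel rim 1214 ((623.9711303710938, -323.8150329589844), 85.2960433959961)
cuprim 201 ((647.1644287109375, -323.37176513671875), 72.00347900390625)
funnel 292 ((636.8331298828125, -332.5440673828125), 81.87642669677734)
lumps 600 ((632.535400390625, -323.88519287109375), 86.8514175415039)
bystander [ 706.5 -110.5] [828.9 -29.2]
bystander [736.2  11. ] [834.7 108.1]
```

View pics/crop1.png

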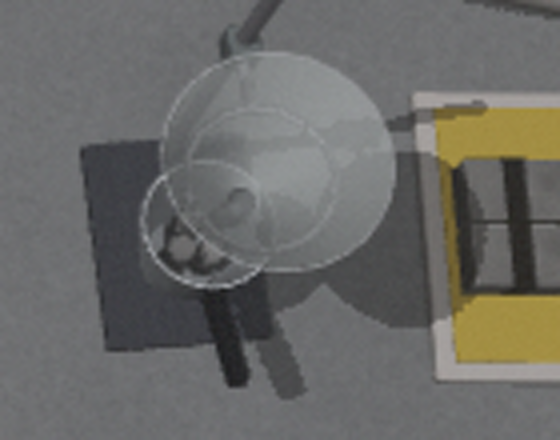

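```bash
python3 - <<'E'
from h import *
np.set_printoptions(precision=1,suppress=True)
c=ctrl.camera_info("top"); p=np.load("top0p.npy"); P=cloud(np.load("top0.npy"),c)
o=np.array([310,90]); f=lambda a:(np.array(a,float)+.5)/4-.5+o
print("cup rim",onplane(f([(207,224),(140,224),(274,224),(207,160),(207,289)]),95,c))
print("funnel",onplane(f([(278,161),(161,161),(395,161),(278,52),(278,270)]),235,c))
print("plate",onplane(f([(80,147),(105,350),(272,338)]),10,c))
g=p.max(2); m=np.zeros_like(g); m[161:190,355:375]=(g[161:190,355:375]<40)*255
k=max(cv2.findContours(m,cv2.RETR_EXTERNAL,cv2.CHAIN_APPROX_NONE)[0],key=cv2.contourArea).reshape(-1,2)
print("handle px",k.min(0),k.max(0),cv2.contourArea(k))
v,u=np.nonzero(m)
for r in range(161,189,3):
    s=u[v==r]; 
    if len(s): print(r,s.min(),s.max(),P[r,int(s.mean())], onplane([(s.mean(),r)],94,c)[0])
E
```

```text
cup rim [[ 620.3 -320.7   95. ]
 [ 627.4 -272.5   95. ]
 [ 613.3 -369.    95. ]
 [ 668.9 -330.7   95. ]
 [ 571.9 -310.8   95. ]]
funnel [[ 612.  -323.6  235. ]
 [ 622.7 -250.2  235. ]
 [ 601.4 -397.   235. ]
 [ 685.1 -339.4  235. ]
 [ 541.2 -308.3  235. ]]
plate [[ 724.6 -264.    10. ]
 [ 557.  -252.2   10. ]
 [ 547.9 -382.3   10. ]]
handle px [361 163] [370 185] 21.0
164 362 365 [ 568.1 -318.5   82.7] [ 565.  -315.9   94. ]
167 362 363 [ 560.  -314.4   80.8] [ 556.6 -311.2   94. ]
170 362 366 [ 550.4 -315.1   81.8] [ 547.3 -312.7   94. ]
173 363 367 [ 539.6 -313.8   88.5] [ 538.1 -313.8   94. ]
176 364 368 [ 529.  -312.6   94.9] [ 528.9 -315.    94. ]
179 365 367 [ 520.1 -313.9   94. ] [ 520.1 -313.9   94. ]
182 367 367 [ 510.7 -314.4   95.5] [ 511.  -314.9   94. ]
185 367 370 [ 502.3 -316.5   92.4] [ 501.7 -317.4   94. ]
```

Request:
play_rows:
  targets:
    - [[0.085,0.027,-0.0125,-0.0025,0,0,0],[0.085,0.027,-0.0125,-0.0025,0,0,0],[0.085,0.027,-0.0125,-0.0025,0,0,0],[0.085,0.027,-0.0125,-0.0025,0,0,0],[0.085,0.027,-0.0125,-0.0025,0,0,0],[0.085,0.027,-0.0125,-0.0025,0,0,0],[0.085,0.027,-0.0125,-0.0025,0,0,0],[0.085,0.027,-0.0125,-0.0025,0,0,0],[0.085,0.027,-0.0125,-0.0025,0,0,0],[0.085,0.027,-0.0125,-0.0025,0,0,0],[0.085,0.027,-0.0125,-0.0025,0,0,0],[0.085,0.027,-0.0125,-0.0025,0,0,0],[0.085,0,0,0,0,0,0]]

```text
clock: 1.4
tcp_pos: [431.5, -316.0, 261.2]
tool_rot: [-179.9, -0.1, 16.3]
force: [-0.5, -1.2, 0.7]
grip_width: 84.8
grip_force: 0.0
```

```bash
cat > log.py <<'E'
import json,os
from h import *
def log():
    s=ctrl.sense(); L=json.load(open("log.json")) if os.path.exists("log.json") else [[[71.58,40.479,-1.581,85.061,1.261,54.483,-4.326],[158.787,-552.613,231.268],[180,0,16.03]]]
    L.append([list(map(float,s[k])) for k in("joint_pos","tcp_pos","tool_rot")]); json.dump(L,open("log.json","w"))
    np.set_printoptions(precision=1,suppress=True); print(round(s["clock"],2),s["joint_pos"],s["tcp_pos"],s["tool_rot"],s["grip_width"],s["force"])
if __name__=="__main__": log()
E
python3 log.py; python3 - <<'E'
from h import *
np.set_printoptions(precision=0,suppress=True)
c=ctrl.camera_info("top"); p=np.load("top0p.npy"); P=cloud(np.load("top0.npy"),c)
hsv=cv2.cvtColor(p,cv2.COLOR_BGR2HSV)
for n,lo,hi in(("blue",(105,120,40),(130,255,255)),("red",(165,80,60),(180,255,255))):
    m=cv2.inRange(hsv,lo,hi)>0; m&=P[...,2]<130; Q=P[m&(P[...,2]>5)]; print(n,m.sum(),np.percentile(Q,[2,98],axis=0))
print("blue handle end",onplane([(410,235)],100,c)," red",onplane([(228,299)],100,c))
E
```

```text
1.4 [ 32.2  35.    1.2  90.8  -1.   54.2 -39.9] [ 431.5 -316.   261.2] [-179.9   -0.1   16.3] 84.80605065856139 [-0.5 -1.2  0.7]
blue 954 [[ 289. -335.    5.]
 [ 378. -245.   86.]]
red 829 [[316.  61.   5.]
 [404. 149.  87.]]
blue handle end [[ 345. -399.  100.]]  red [[247. 120. 100.]]
```

Request:
play_rows:
  targets:
    - [[0.085,0,0,0,0,0,0.107],[0.085,0,0,0,0,0,0.107],[0.085,0,0,0,0,0,0.106],[0.085,0,0,0,0,0,0]]

```text
clock: 1.8
tcp_pos: [428.4, -319.2, 261.1]
tool_rot: [-180.0, 0.0, -2.4]
force: [0.9, 0.3, 0.5]
grip_width: 84.9
grip_force: 0.0
```

```bash
python3 log.py
```

```text
1.8 [ 29.5  35.2   7.   91.   -4.9  54.1 -54.4] [ 428.4 -319.2  261.1] [-180.     0.    -2.4] 84.85275781777717 [0.9 0.3 0.5]
```

Request:
play_rows:
  targets:
    - [[0.085,0,0,0,0,0.1,0],[0.085,0,0,0,0,0.1,0],[0.085,0,0,0,0,0.1,0],[0.085,0,0,0,0,0.1,0],[0.085,0,0,0,0,0.1,0],[0.085,0,0,0,0,0.1,0],[0.085,0,0,0,0,0.0,0]]

```text
clock: 2.5
tcp_pos: [427.6, -319.6, 259.3]
tool_rot: [-179.7, -32.2, -2.4]
force: [-0.0, -0.6, 0.2]
grip_width: 85.1
grip_force: 0.0
```

```bash
python3 log.py
```

```text
2.5 [ 64.1  31.3 -30.2 118.1 -28.6   9.7 -24. ] [ 427.6 -319.6  259.3] [-179.7  -32.2   -2.4] 85.1120965614865 [-0.  -0.6  0.2]
```

Request:
play_rows:
  targets:
    - [[0.085,0,0,0,0,0.1,0],[0.085,0,0,0,0,0.1,0],[0.085,0,0,0,0,0.1,0],[0.085,0,0,0,0,0.1,0],[0.085,0,0,0,0,0.05,0],[0.085,0,0,0,0,0.0,0],[0.085,0,0,0,0,0.0,0]]

```text
clock: 3.2
tcp_pos: [429.6, -358.0, 302.1]
tool_rot: [-175.3, -52.6, -2.9]
force: [-0.7, -0.2, 0.1]
grip_width: 84.6
grip_force: 0.0
```

```bash
python3 log.py
```

```text
3.2 [ 94.1  45.4 -65.3 119.5 -41.4   0.2   2.3] [ 429.6 -358.   302.1] [-175.3  -52.6   -2.9] 84.62670250653233 [-0.7 -0.2  0.1]
```

```bash
cat > kin.py <<'E'
from h import *
import json, itertools
from scipy.optimize import least_squares
def fk(q,s,p):
    q=np.radians(q); T=np.eye(4)
    def ap(ax,ang,t):
        nonlocal T
        M=np.eye(4); M[:3,:3]=R.from_euler(ax,ang).as_matrix(); M[:3,3]=M[:3,:3]@t; T=T@M
    d1,L1,a1,L2,a2,L3,a3,o1,o7=p
    ap('z',s[0]*q[0]+o1,[0,0,d1]); ap('y',q[1],[a1,0,L1]) ; ap('z',s[1]*q[2],[0,0,0]); ap('y',q[3],[a2,0,L2]); ap('z',s[2]*q[4],[0,0,0]); ap('y',q[5],[a3,0,L3]); ap('z',s[3]*q[6]+o7,[0,0,0])
    return T
E
python3 - <<'E'
from kin import *
L=json.load(open("log.json")); best=[]
for s in itertools.product((1,-1),repeat=4):
    for o1,o7 in itertools.product((0,),(0,np.pi/2,np.pi,-np.pi/2)):
        def f(p):
            r=[]
            for q,t,o in L:
                T=fk(q,s,p); r+=list(T[:3,3]-t)+list(300*(T[:3,:3]-rot(o)).ravel())
            return r
        k=least_squares(f,[300,350,0,350,0,250,0,o1,o7]); best.append((k.cost,s,k.x))
best.sort(key=lambda b:b[0])
for b in best[:3]: print(b[0],b[1],np.round(b[2],2))
json.dump([best[0][1],list(best[0][2])],open("kin.json","w"))
E
```

```text
264.3919928046598 (-1, -1, -1, -1) [ 3.1168e+02  4.6943e+02 -1.4550e+01  2.9897e+02 -1.5700e+01  2.8251e+02
 -2.7100e+01 -5.0000e-02  1.5300e+00]
264.39199280467494 (-1, -1, -1, -1) [ 3.1168e+02  4.6943e+02 -1.4550e+01  2.9897e+02 -1.5700e+01  2.8251e+02
 -2.7100e+01 -5.0000e-02  1.5300e+00]
264.3919928047184 (-1, -1, -1, -1) [ 3.1168e+02  4.6943e+02 -1.4550e+01  2.9897e+02 -1.5700e+01  2.8251e+02
 -2.7100e+01 -5.0000e-02  1.5300e+00]
```

```bash
cat > kin.py <<'E'
from h import *
import json
from scipy.optimize import least_squares
lo=np.array([-155.06,-18.47,-90,0,-83.41,0,-161.91]); hi=np.array([155.06,123.98,86.84,140.48,263.41,116,161.91])
def fk(q,p,full=False):
    q=np.radians(q); T=np.eye(4); out=[]
    d1,L1,a1,L2,a2,L3,a3,o1,o7,b1,b2,b3=p
    for ax,ang,t in(('z',-q[0]+o1,[0,0,d1]),('y',q[1],[a1,b1,L1]),('z',-q[2],[0,0,0]),('y',q[3],[a2,b2,L2]),('z',-q[4],[0,0,0]),('y',q[5],[a3,b3,L3]),('z',-q[6]+o7,[0,0,0])):
        M=np.eye(4); M[:3,:3]=R.from_euler(ax,ang).as_matrix(); M[:3,3]=M[:3,:3]@t; T=T@M; out.append(T[:3,3].copy())
    return (T,out) if full else T
def fit():
    L=json.load(open("log.json"))
    def f(p):
        r=[]
        for q,t,o in L:
            T=fk(q,p); r+=list(T[:3,3]-t)+list(300*(T[:3,:3]-rot(o)).ravel())
        return np.array(r)
    k=least_squares(f,[311,469,-15,299,-16,282,-27,0,np.pi/2,0,0,0]); return k.x,np.sqrt((f(k.x)**2).mean())
try: P=np.array(json.load(open("kin.json")))
except Exception: P=None
def ik(pos,Rm,q0,w=0.002,ref=None):
    ref=q0 if ref is None else ref
    def f(q):
        T=fk(q,P); return np.r_[(T[:3,3]-pos)/1.0,300*R.from_matrix(T[:3,:3].T@Rm).as_rotvec(),w*(q-ref)]
    k=least_squares(f,np.clip(q0,lo+.01,hi-.01),bounds=(lo,hi)); r=f(k.x); return k.x,np.abs(r[:6]).max()
E
python3 - <<'E'
from kin import *
x,r=fit(); print(np.round(x,2),r); json.dump(list(x),open("kin.json","w"))
L=json.load(open("log.json"))
for q,t,o in L: T=fk(q,x); print(np.round(T[:3,3]-t,1), np.round(np.degrees(R.from_matrix(T[:3,:3].T@rot(o)).as_rotvec()),2))
E
```

```text
[ 3.1302e+02  5.2091e+02  1.0000e-02  2.9000e+02  2.0000e-02  3.0907e+02
  1.0000e-02  0.0000e+00  1.5700e+00 -9.9900e+00 -2.1640e+01 -3.1000e-01] 0.005521575605509027
[-0. -0.  0.] [-0.01  0.   -0.  ]
[ 0.  0. -0.] [-0.  0.  0.]
[ 0.  0. -0.] [0. 0. 0.]
[-0.  0.  0.] [-0.  0.  0.]
[ 0. -0. -0.] [-0.  0.  0.]
```

```bash
cat > s1.py <<'E'
from kin import *
rng=np.random.default_rng(0)
def tool(yaw,a,roll=0): # a deg below horizontal; roll about tool z
    return R.from_euler('xyz',[180,-(90-a),yaw],degrees=True).as_matrix()@R.from_euler('z',roll,degrees=True).as_matrix()
def sols(pos,Rm,n=25):
    S=[]
    for i in range(n):
        q,e=ik(pos,Rm,rng.uniform(lo,hi),w=1e-4)
        if e<.5: S.append(q)
    return S
def marg(q): return np.minimum(q-lo,hi-q).min()
if __name__=="__main__":
    np.set_printoptions(precision=0,suppress=True)
    g=np.array([529,-318,84.])
    for a in(20,30,40,50,60):
        Rm=tool(-2,a); S=sols(g+18.7*Rm[:,2],Rm); S.sort(key=lambda q:-marg(q)); print("grasp",a,len(S))
        for q in S[:3]: print("   ",q,"m",round(marg(q)),"elbow",fk(q,P,1)[1][1],"wrist",fk(q,P,1)[1][3])
E
python3 s1.py
```

```text
grasp 20 15
    [ 56.  75. -17. 126. 218.  73. 117.] m 15 elbow [ 273. -422.  451.] wrist [ 256. -309.  183.]
    [ 51.  74.  -9. 126. 219.  79. 110.] m 14 elbow [ 308. -395.  456.] wrist [ 256. -309.  183.]
    [ 49.  74.  -5. 126. 220.  82. 108.] m 14 elbow [ 323. -383.  456.] wrist [ 256. -309.  183.]
grasp 30 16
    [ 63.  71. -35. 125. 201.  51. 131.] m 15 elbow [ 215. -445.  479.] wrist [ 278. -309.  229.]
    [ 58.  69. -25. 125. 207.  56. 120.] m 15 elbow [ 252. -417.  498.] wrist [ 278. -309.  229.]
    [ 57.  69. -24. 125. 208.  57. 119.] m 15 elbow [ 256. -414.  500.] wrist [ 278. -309.  229.]
grasp 40 18
    [ 54.  63. -23. 122. 202.  42. 117.] m 18 elbow [ 264. -382.  549.] wrist [ 307. -311.  271.]
    [ 53.  63. -20. 123. 204.  43. 114.] m 18 elbow [ 273. -373.  553.] wrist [ 307. -311.  271.]
    [ 51.  62. -18. 123. 206.  44. 111.] m 18 elbow [ 280. -367.  555.] wrist [ 307. -311.  271.]
grasp 50 16
    [ 49.  58. -20. 118. 199.  27. 112.] m 23 elbow [ 280. -342.  589.] wrist [ 342. -312.  306.]
    [ 40.  57.  -2. 118. 218.  35.  88.] m 23 elbow [ 330. -287.  596.] wrist [ 342. -312.  306.]
    [ 27.  60.  21. 118. 231.  50.  68.] m 22 elbow [ 396. -214.  575.] wrist [ 343. -312.  307.]
grasp 60 16
    [ 27.  56.  15. 112. 245.  31.  53.] m 19 elbow [ 378. -207.  606.] wrist [ 384. -313.  336.]
    [ 25.  57.  21. 112. 246.  35.  50.] m 17 elbow [ 392. -190.  599.] wrist [ 384. -313.  336.]
    [  7.  76.  68. 112. 248.  79.  32.] m 16 elbow [501. -68. 440.] wrist [ 384. -313.  336.]
```

```bash
cat > s2.py <<'E'
from s1 import *
AG=30
Rct=tool(0,AG); G=np.eye(4); G[:3,:3]=Rct; G[:3,3]=np.array([-91,0,74])+18.7*Rct[:,2]; Gi=np.linalg.inv(G)  # tool in cup / cup in tool
th=np.radians(np.arange(0,360,10))
ring=lambda r,z:np.c_[r*np.cos(th),r*np.sin(th),0*th+z]
CUP=np.vstack([ring(31,0),ring(50,85)]); LIP=ring(50,85)
def cupR(Rt): return Rt@Gi[:3,:3]
def pourpose(psi,a,phi,lipxy,zmin,key=None):
    Rt=tool(psi,a,phi); Rc=cupR(Rt)
    l=LIP@Rc.T; i=l[:,2].argmin() if key is None else key
    C=CUP@Rc.T; o=np.r_[np.array(lipxy)-l[i,:2], zmin-C[:,2].min()]
    Tc=np.eye(4); Tc[:3,:3]=Rc; Tc[:3,3]=o; return Tc@G, Tc, i
def tip(Tc): return np.degrees(np.arccos(Tc[2,2]))
if __name__=="__main__":
    np.set_printoptions(precision=0,suppress=True)
    pan=np.array([570,282.])
    for psi in range(-30,100,20):
        for a in(0,10):
            for sg in(1,-1):
                out=[]
                for phi in(0,90,140):
                    T0,Tc,i=pourpose(psi,a,sg*130,pan,112)
                    T,Tc,i=pourpose(psi,a if phi else 20,sg*phi,pan,112,i)
                    S=sols(T[:3,3],T[:3,:3],8); S.sort(key=lambda q:-marg(q))
                    out.append((round(tip(Tc)),len(S),S[0] if S else None, round(marg(S[0])) if S else -1))
                if all(o[1] for o in out): print(psi,a,sg,*out)
E
python3 s2.py
```

```text
-30 0 1 (10, 5, array([-70.,  64.,   8.,  94.,  74.,  67., 114.]), 46) (90, 4, array([-86.,  87.,  47.,  87.,  53.,  52.,  30.]), 37) (132, 6, array([-78.,  74.,  22., 101.,  76.,  71., -40.]), 39)
-30 0 -1 (10, 7, array([-60.,  62., -12., 114.,  84.,  81.,  94.]), 27) (90, 1, array([-99., 108.,  80., 114., -16.,  14., -95.]), 7) (132, 2, array([ -64.,   71.,   -3.,  103.,   85.,   94., -124.]), 22)
-30 10 1 (10, 5, array([-81.,  68.,  29.,  96.,  61.,  50., 121.]), 41) (85, 8, array([-75.,  72.,  21.,  89.,  71.,  66.,  25.]), 50) (125, 6, array([-69.,  65.,   8., 102.,  81.,  75., -36.]), 38)
-30 10 -1 (10, 6, array([-59.,  62., -16., 113.,  83.,  85.,  95.]), 28) (85, 6, array([ -96.,   92.,   68.,  118.,   39.,   10., -143.]), 10) (125, 7, array([ -84.,   72.,   39.,  107.,   70.,   46., -113.]), 34)
-10 0 1 (10, 2, array([-59.,  61., -13., 121., 104.,  82.,  91.]), 19) (90, 6, array([-72.,  76.,   9., 114., 101.,  83., -11.]), 26) (132, 7, array([-75.,  75.,  18., 127., 105.,  78., -74.]), 14)
-10 0 -1 (10, 4, array([-48.,  66., -28., 139., 106., 101.,  78.]), 2) (90, 1, array([
[... 1613 characters left out ...]
8., -72., 105., -59.,   9., 153.]), 9) (125, 2, array([  13.,   64.,  -16.,  118.,  255.,   66., -126.]), 9)
90 0 1 (10, 3, array([ 20.,  64., -25., 103., -67.,  52.,  67.]), 16) (90, 2, array([ 14.,  75., -13., 103., -78.,  78.,  -5.]), 5) (132, 4, array([ 25.,  77., -39.,  92., -62.,  59., -77.]), 21)
90 0 -1 (10, 7, array([ 29.,  76., -55.,  82., -25.,  44.,  25.]), 35) (90, 7, array([ 23.,  83., -40.,  74., -55.,  64., 141.]), 21) (132, 5, array([ 37.,  96., -81.,  89.,  -6.,  38., 155.]), 7)
90 10 -1 (10, 6, array([ 32.,  78., -62.,  83., -14.,  42.,  16.]), 28) (85, 7, array([ 20.,  76., -36.,  77., -54.,  60., 137.]), 25) (125, 8, array([ 36.,  88., -80.,  91.,   1.,  35., 143.]), 10)
```

```bash
cat > plan.py <<'E'
from s2 import *
def row(T0,T1,N):
    w=R.from_matrix(T0[:3,:3].T@T1[:3,:3]).as_rotvec()/N
    Rs=[R.from_rotvec(w*k).as_matrix() for k in range(N)]
    d=np.linalg.solve(sum(Rs),T0[:3,:3].T@(T1[:3,3]-T0[:3,3])); return np.round(np.r_[d/1000,w],4)
def step(T,r):
    M=np.eye(4); M[:3,3]=np.array(r[:3])*1000; M[:3,:3]=R.from_rotvec(r[3:]).as_matrix(); return T@M
def track(q,T,r,N,verbose=True):
    """follow N equal rows by least-change IK; returns q,T and minima"""
    zt=[];ok=0;dq=0;xs=[]
    for k in range(N):
        T=step(T,r); q1,e=ik(T[:3,3],T[:3,:3],q,w=.05); ok=max(ok,e); dq=max(dq,np.abs(q1-q).max()); q=q1
        zt.append(T[2,3]); xs.append((fk(q,P,1)[1][3][2]))
    if verbose: print("N",N,"row",list(r),"| q",np.round(q),"err",round(ok,1),"dq/row",round(dq,1),"TCPz",round(min(zt)),"wristz",round(min(xs)),"end",np.round(T[:3,3]))
    return q,T
def current():
    s=ctrl.sense(); q=np.array(s["joint_pos"]); T=np.eye(4); T[:3,:3]=rot(s["tool_rot"]); T[:3,3]=s["tcp_pos"]; return q,T
E
python3 - <<'E'
from plan import *
np.set_printoptions(suppress=True)
q,T=current()
W=[[75,20,-40,100,-30,30,0],[70,20,-30,105,30,50,30],[70,20,-30,105,85,50,60],[70,20,-30,105,140,50,95],[66,35,-35,110,190,50,125]]
a=30; g=np.array([529,-318,84.]); Rm=tool(-2,a); Tp=np.eye(4);Tp[:3,:3]=Rm; Tp[:3,3]=g+18.7*Rm[:,2]+np.array([-120,0,80])
for w,N in zip(W,[12,12,12,12,12]):
    T1=fk(np.array(w,float),P); q,T=track(q,T,row(T,T1,N),N)
q,T=track(q,T,row(T,Tp,15),15)
E
```

```text
N 12 row [np.float64(0.0128), np.float64(0.0005), np.float64(-0.0059), np.float64(-0.0034), np.float64(-0.0105), np.float64(-0.043)] | q [ 78.  21. -45. 100. -26.  29.  -4.] err 0.0 dq/row 3.3 TCPz 316 wristz 506 end [ 473. -334.  462.]
N 12 row [np.float64(-0.0187), np.float64(-0.0171), np.float64(0.0012), np.float64(0.0529), np.float64(-0.0542), np.float64(-0.1028)] | q [ 72.  20. -33. 105.  31.  51.  28.] err 0.0 dq/row 5.1 TCPz 347 wristz 645 end [ 236. -419.  349.]
N 12 row [np.float64(-0.0145), np.float64(-0.0133), np.float64(-0.0007), np.float64(0.045), np.float64(-0.0451), np.float64(-0.093)] | q [ 69.  20. -28. 105.  85.  49.  60.] err 0.0 dq/row 4.6 TCPz 355 wristz 645 end [ 215. -590.  483.]
N 12 row [np.float64(-0.0053), np.float64(-0.0191), np.float64(-0.0006), np.float64(0.0627), np.float64(-0.0139), np.float64(-0.0999)] | q [ 66.  19. -24. 105. 141.  48.  92.] err 0.0 dq/row 4.8 TCPz 501 wristz 645 end [ 332. -623.  665.]
N 12 row [np.float64(-0.0153), np.float64(-0.0211), np.float64(0.0014), np.float64(0.0649), np.float64(-0.0102), np.float64(-0.0785)] | q [ 59.  33. -23. 110. 194.  52. 116.] err 0.0 dq/row 4.6 TCPz 535 wristz 523 end [ 565. -494.  535.]
N 15 row [np.float64(-0.0252), np.float64(-0.0153), np.float64(-0.0061), np.float64(0.0373), np.float64(-0.0302), np.float64(0.0173)] | q [ 75.  62. -33. 140. 209.  53. 129.] err 0.8 dq/row 9.7 TCPz 154 wristz 309 end [ 425. -318.  154.]
```

Request:
play_rows:
  targets:
    - [[0.085,0.0128,0.0005,-0.0059,-0.0034,-0.0105,-0.043],[0.085,0.0128,0.0005,-0.0059,-0.0034,-0.0105,-0.043],[0.085,0.0128,0.0005,-0.0059,-0.0034,-0.0105,-0.043],[0.085,0.0128,0.0005,-0.0059,-0.0034,-0.0105,-0.043],[0.085,0.0128,0.0005,-0.0059,-0.0034,-0.0105,-0.043],[0.085,0.0128,0.0005,-0.0059,-0.0034,-0.0105,-0.043],[0.085,0.0128,0.0005,-0.0059,-0.0034,-0.0105,-0.043],[0.085,0.0128,0.0005,-0.0059,-0.0034,-0.0105,-0.043],[0.085,0.0128,0.0005,-0.0059,-0.0034,-0.0105,-0.043],[0.085,0.0128,0.0005,-0.0059,-0.0034,-0.0105,-0.043],[0.085,0.0128,0.0005,-0.0059,-0.0034,-0.0105,-0.043],[0.085,0.0128,0.0005,-0.0059,-0.0034,-0.0105,-0.043],[0.085,0,0,0,0,0,0]]

```text
clock: 4.5
tcp_pos: [472.9, -332.0, 465.0]
tool_rot: [152.5, -39.0, 37.5]
force: [0.5, 0.1, -1.1]
grip_width: 84.8
grip_force: 0.0
```

```bash
python3 log.py; cat > go.py <<'E'
import sys
from plan import *
np.set_printoptions(suppress=True)
q,T=current()
for s in sys.argv[1:]:
    w,N=s.rsplit(":",1); N=int(N); T1=fk(np.array(w.split(","),float),P); q,T=track(q,T,[float(x) for x in row(T,T1,N)],N)
E
python3 go.py 70,20,-30,105,30,50,30:12
```

```text
4.5 [ 77.3  20.2 -43.8 100.  -26.7  29.3  -3.1] [ 472.9 -332.   465. ] [152.5 -39.   37.5] 84.8156253718374 [ 0.5  0.1 -1.1]
N 12 row [-0.0188, -0.0172, 0.0014, 0.0532, -0.0539, -0.1025] | q [ 71.  20. -32. 105.  31.  50.  29.] err 0.0 dq/row 5.2 TCPz 347 wristz 645 end [ 236. -419.  349.]
```

Request:
play_rows:
  targets:
    - [[0.085,-0.0188,-0.0172,0.0014,0.0532,-0.0539,-0.1025],[0.085,-0.0188,-0.0172,0.0014,0.0532,-0.0539,-0.1025],[0.085,-0.0188,-0.0172,0.0014,0.0532,-0.0539,-0.1025],[0.085,-0.0188,-0.0172,0.0014,0.0532,-0.0539,-0.1025],[0.085,-0.0188,-0.0172,0.0014,0.0532,-0.0539,-0.1025],[0.085,-0.0188,-0.0172,0.0014,0.0532,-0.0539,-0.1025],[0.085,-0.0188,-0.0172,0.0014,0.0532,-0.0539,-0.1025],[0.085,-0.0188,-0.0172,0.0014,0.0532,-0.0539,-0.1025],[0.085,-0.0188,-0.0172,0.0014,0.0532,-0.0539,-0.1025],[0.085,-0.0188,-0.0172,0.0014,0.0532,-0.0539,-0.1025],[0.085,-0.0188,-0.0172,0.0014,0.0532,-0.0539,-0.1025],[0.085,-0.0188,-0.0172,0.0014,0.0532,-0.0539,-0.1025]]

```text
clock: 5.7
tcp_pos: [233.6, -419.8, 346.7]
tool_rot: [-177.6, 16.6, 95.9]
force: [-0.1, -1.1, 0.1]
grip_width: 84.5
grip_force: 0.0
```

Request:
play_rows:
  targets:
    - [[0.085,-0.0145,-0.0133,-0.0007,0.045,-0.0451,-0.093],[0.085,-0.0145,-0.0133,-0.0007,0.045,-0.0451,-0.093],[0.085,-0.0145,-0.0133,-0.0007,0.045,-0.0451,-0.093],[0.085,-0.0145,-0.0133,-0.0007,0.045,-0.0451,-0.093],[0.085,-0.0145,-0.0133,-0.0007,0.045,-0.0451,-0.093],[0.085,-0.0145,-0.0133,-0.0007,0.045,-0.0451,-0.093],[0.085,-0.0145,-0.0133,-0.0007,0.045,-0.0451,-0.093],[0.085,-0.0145,-0.0133,-0.0007,0.045,-0.0451,-0.093],[0.085,-0.0145,-0.0133,-0.0007,0.045,-0.0451,-0.093],[0.085,-0.0145,-0.0133,-0.0007,0.045,-0.0451,-0.093],[0.085,-0.0145,-0.0133,-0.0007,0.045,-0.0451,-0.093],[0.085,-0.0145,-0.0133,-0.0007,0.045,-0.0451,-0.093],[0.085,0,0,0,0,0,0]]

```text
clock: 7.0
tcp_pos: [213.3, -591.5, 480.3]
tool_rot: [-122.6, 10.9, 168.0]
force: [0.8, -0.4, 0.6]
grip_width: 84.9
grip_force: 0.0
```

```bash
python3 log.py; python3 - <<'E'
from plan import *
np.set_printoptions(suppress=True)
for W in ([[70,20,-30,105,140,50,95],[66,35,-35,110,190,50,125]],[[66,40,-30,120,150,50,105]]):
    q,T=current()
    Rm=tool(-2,30); g=np.array([529,-318,84.]); Tp=np.eye(4);Tp[:3,:3]=Rm; Tp[:3,3]=g+18.7*Rm[:,2]+np.array([-75,0,70])
    for w in W:
        q,T=track(q,T,[float(x) for x in row(T,fk(np.array(w,float),P),12)],12)
    r=row(T,Tp,14); T0=T
    q,T=track(q,T,[float(x) for x in r],14)
    for k in range(14): T0=step(T0,r); print(np.round(T0[:3,3]),end=" ")
    print()
E
```

```text
7.0 [ 67.9  19.7 -26.4 105.3  84.7  48.2  59.8] [ 213.3 -591.5  480.3] [-122.6   10.9  168. ] 84.94525829729307 [ 0.8 -0.4  0.6]
N 12 row [-0.0054, -0.0194, -0.0008, 0.063, -0.0139, -0.0999] | q [ 65.  19. -22. 105. 141.  48.  91.] err 0.0 dq/row 4.8 TCPz 498 wristz 644 end [ 332. -623.  665.]
N 12 row [-0.0153, -0.0211, 0.0014, 0.0649, -0.0102, -0.0785] | q [ 59.  33. -22. 110. 194.  52. 115.] err 0.0 dq/row 4.7 TCPz 535 wristz 523 end [ 565. -494.  535.]
N 14 row [-0.0267, -0.0173, -0.0034, 0.0401, -0.0324, 0.0185] | q [ 64.  60. -23. 136. 213.  57. 118.] err 0.0 dq/row 2.3 TCPz 145 wristz 300 end [ 470. -319.  145.]
[ 566. -488.  504.] [ 566. -481.  473.] [ 565. -472.  442.] [ 562. -463.  412.] [ 558. -452.  382.] [ 553. -440.  352.] [ 547. -428.  324.] [ 540. -414.  295.] [ 531. -400.  268.] [ 521. -385.  242.] [ 510. -369.  216.] [ 498. -353.  191.] [ 485. -336.  168.] [ 470. -319.  145.] 
N 12 row [-0.0218, 0.0031, 0.006, 0.0363, -0.0401, -0.1472] | q [ 62.  39. -22. 120. 154.  48.  99.] err 0.0 dq/row 5.9 TCPz 324 wristz 455 end [ 402. -580.  324.]
N 14 row [-0.0171, -0.0172, -0.0002, 0.0624, -0.0147, -0.0518] | q [ 67.  61. -27. 136. 210.  55. 122.] err 0.0 dq/row 4.5 TCPz 145 wristz 299 end [ 471. -319.  145.]
[ 418. -565.  313.] [ 432. -549.  303.] [ 445. -531.  291.] [ 456. -513.  280.] [ 465. -494.  267.] [ 473. -475.  255.] [ 479. -455.  242.] [ 483. -435.  229.] [ 486. -415.  216.] [ 486. -395.  202.] [ 485. -376.  188.] [ 482. -356.  174.] [ 477. -337.  159.] [ 471. -319.  145.]
```

```bash
python3 go.py 66,40,-30,120,150,50,105:14
```

```text
N 14 row [-0.0187, 0.0025, 0.0052, 0.0311, -0.0344, -0.1262] | q [ 62.  39. -22. 120. 154.  48.  99.] err 0.0 dq/row 5.0 TCPz 323 wristz 454 end [ 402. -580.  323.]
```

Request:
play_rows:
  targets:
    - [[0.085,-0.0187,0.0025,0.0052,0.0311,-0.0344,-0.1262],[0.085,-0.0187,0.0025,0.0052,0.0311,-0.0344,-0.1262],[0.085,-0.0187,0.0025,0.0052,0.0311,-0.0344,-0.1262],[0.085,-0.0187,0.0025,0.0052,0.0311,-0.0344,-0.1262],[0.085,-0.0187,0.0025,0.0052,0.0311,-0.0344,-0.1262],[0.085,-0.0187,0.0025,0.0052,0.0311,-0.0344,-0.1262],[0.085,-0.0187,0.0025,0.0052,0.0311,-0.0344,-0.1262],[0.085,-0.0187,0.0025,0.0052,0.0311,-0.0344,-0.1262],[0.085,-0.0187,0.0025,0.0052,0.0311,-0.0344,-0.1262],[0.085,-0.0187,0.0025,0.0052,0.0311,-0.0344,-0.1262],[0.085,-0.0187,0.0025,0.0052,0.0311,-0.0344,-0.1262],[0.085,-0.0187,0.0025,0.0052,0.0311,-0.0344,-0.1262],[0.085,-0.0187,0.0025,0.0052,0.0311,-0.0344,-0.1262],[0.085,-0.0187,0.0025,0.0052,0.0311,-0.0344,-0.1262]]

```text
clock: 8.4
tcp_pos: [401.9, -580.1, 322.1]
tool_rot: [-149.2, -60.2, -93.4]
force: [0.2, -0.8, 0.5]
grip_width: 85.1
grip_force: 0.0
```

Request:
play_rows:
  targets:
    - [[0.085,-0.0171,-0.0172,-0.0002,0.0624,-0.0147,-0.0518],[0.085,-0.0171,-0.0172,-0.0002,0.0624,-0.0147,-0.0518],[0.085,-0.0171,-0.0172,-0.0002,0.0624,-0.0147,-0.0518],[0.085,-0.0171,-0.0172,-0.0002,0.0624,-0.0147,-0.0518],[0.085,-0.0171,-0.0172,-0.0002,0.0624,-0.0147,-0.0518],[0.085,-0.0171,-0.0172,-0.0002,0.0624,-0.0147,-0.0518],[0.085,-0.0171,-0.0172,-0.0002,0.0624,-0.0147,-0.0518],[0.085,-0.0171,-0.0172,-0.0002,0.0624,-0.0147,-0.0518],[0.085,-0.0171,-0.0172,-0.0002,0.0624,-0.0147,-0.0518],[0.085,-0.0171,-0.0172,-0.0002,0.0624,-0.0147,-0.0518],[0.085,-0.0171,-0.0172,-0.0002,0.0624,-0.0147,-0.0518],[0.085,-0.0171,-0.0172,-0.0002,0.0624,-0.0147,-0.0518],[0.085,-0.0171,-0.0172,-0.0002,0.0624,-0.0147,-0.0518],[0.085,-0.0171,-0.0172,-0.0002,0.0624,-0.0147,-0.0518],[0.085,0,0,0,0,0,0],[0.085,0,0,0,0,0,0]]

```text
clock: 10.0
tcp_pos: [471.0, -319.7, 144.6]
tool_rot: [-179.6, -60.1, -2.6]
force: [0.7, 0.0, -1.6]
grip_width: 85.2
grip_force: 0.0
```

```bash
python3 log.py; python3 - <<'E'
from h import *
c=ctrl.camera_info("wrist"); p,d=ctrl.capture("wrist"); cv2.imwrite("pics/wrist1.png",p); np.save("w1.npy",d); np.save("w1p.npy",p)
import json; json.dump({k:(list(v) if hasattr(v,'__len__') else v) for k,v in c.items()},open("w1.json","w"))
p,d=ctrl.capture("scene"); cv2.imwrite("pics/scene1.png",p)
E
```

```text
10.0 [ 66.2  60.9 -26.6 135.9 210.5  55.7 121.1] [ 471.  -319.7  144.6] [-179.6  -60.1   -2.6] 85.2379626688083 [ 0.7  0.  -1.6]
```

View pics/wrist1.png

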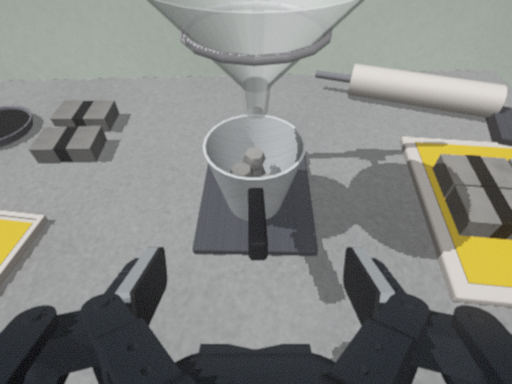

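View pics/scene1.png

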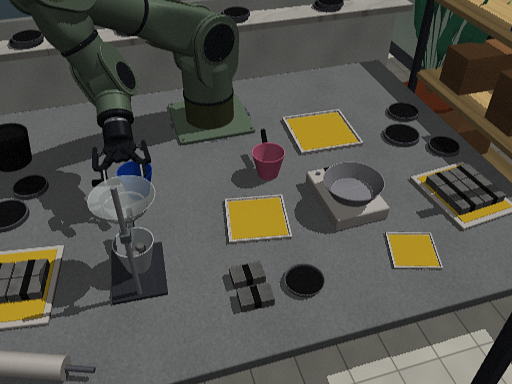

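The wrist view shows the cup rim around (254,146), with the handle running from (256,190) to its end at (258,250), centred between the open fingers. The scene view shows the gripper clear of the blue cup and the funnel. Next I'll refine the cup pose from the wrist view.

```bash
python3 - <<'E'
from h import *
import json
np.set_printoptions(precision=1,suppress=True)
c=json.load(open("w1.json")); c={k:np.array(v) for k,v in c.items()}; p=np.load("w1p.npy"); Pc=cloud(np.load("w1.npy"),c)
# rim left/right extremes at row 148 and near/far
print("rim",onplane([(204,149),(304,149),(254,117),(254,180)],95,c))
g=p.max(2); m=np.zeros_like(g); m[185:262,235:280]=(g[185:262,235:280]<45)*255
for r in range(192,260,6):
    u=np.nonzero(m[r])[0]
    if len(u): print(r,u.min(),u.max(),Pc[r,int(u.mean())])
# handle points by depth
H=Pc[(m>0)]; H=H[(H[:,2]>60)&(H[:,2]<115)&(H[:,0]<585)]; 
k=np.polyfit(H[:,0],H[:,1],1); print(len(H),H.min(0),H.max(0),"y=",k,"y at529",np.polyval(k,529), "yaw",np.degrees(np.arctan(k[0])))
E
```

```text
rim [[ 614.6 -276.6   95. ]
 [ 610.4 -371.4   95. ]
 [ 665.2 -326.1   95. ]
 [ 571.3 -322.5   95. ]]
198 254 262 [ 557.9 -325.3   86.8]
204 252 262 [ 549.8 -324.1   88.5]
210 250 263 [ 542.  -325.3   90.2]
216 250 264 [ 533.  -324.1   94.1]
222 251 265 [ 526.3 -323.8   95.3]
228 253 265 [ 519.4 -324.2   97.1]
234 250 265 [ 512.8 -322.4   99. ]
240 253 265 [ 507.  -324.3   99.9]
246 250 266 [ 502.7 -323.3   99. ]
252 253 266 [ 501.2 -323.3   93.4]
258 255 263 [ 499.9 -322.6   87.5]
405 [ 499.2 -329.4   81.7] [ 572.8 -316.9  101.4] y= [  -0.  -305.5] y at529 -324.5075502553094 yaw -2.056794571200255
```

Request:
play_rows:
  targets:
    - [[0.085,-0.0029,0.0001,0.0124,0,0,0],[0.085,-0.0029,0.0001,0.0124,0,0,0],[0.085,-0.0029,0.0001,0.0124,0,0,0],[0.085,-0.0029,0.0001,0.0124,0,0,0],[0.085,-0.0029,0.0001,0.0124,0,0,0],[0.085,-0.0029,0.0001,0.0124,0,0,0],[0.085,-0.0029,0.0001,0.0124,0,0,0],[0.085,-0.0029,0.0002,0.0124,0,0,0],[0.085,0,0,0,0,0,0],[0.04,0,0,0,0,0,0],[0.03,0,0,0,0,0,0],[0.025,0,0,0,0,0,0],[0.02,0,0,0,0,0,0],[0.02,0,0,0,0,0,0]]

```text
clock: 11.5
tcp_pos: [545.0, -322.5, 75.0]
tool_rot: [-179.8, -60.1, -2.3]
force: [-0.3, 0.7, -0.8]
grip_width: 20.2
grip_force: 0.0
```

```bash
python3 log.py; python3 - <<'E'
from h import *
import json
np.set_printoptions(precision=1,suppress=True)
c=ctrl.camera_info("wrist"); p,d=ctrl.capture("wrist"); cv2.imwrite("pics/wrist2.png",p)
E
```

```text
11.5 [ 58.9  69.4 -26.1 124.8 207.2  54.8 121.4] [ 545.  -322.5   75. ] [-179.8  -60.1   -2.3] 20.200839331892332 [-0.3  0.7 -0.8]
```

View pics/wrist2.png

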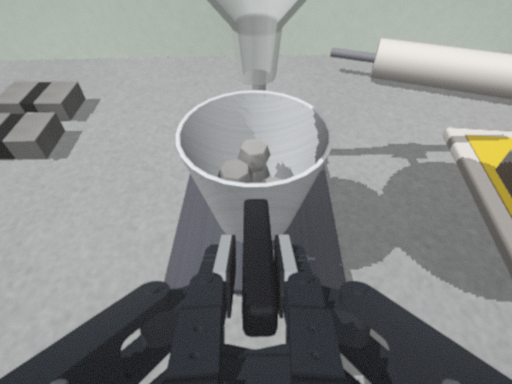

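Request:
play_rows:
  targets:
    - [[0.0,0,0,0,0,0,0],[0.0,0,0,0,0,0,0],[0.0,0,0,0,0,0,0],[0.0,0,0,0,0,0,0],[0.0,0.0035,0,-0.002,0,0,0],[0.0,0.0035,0,-0.002,0,0,0],[0.0,0.0035,0,-0.002,0,0,0],[0.0,0.0035,0,-0.002,0,0,0],[0.0,0.0035,0,-0.002,0,0,0],[0.0,0,0,0,0,0,0]]

```text
clock: 12.55
tcp_pos: [545.2, -322.5, 95.6]
tool_rot: [-179.8, -60.1, -2.2]
force: [0.6, -0.1, -3.1]
grip_width: 13.1
grip_force: 58.4
```

```bash
python3 log.py; cat > s3.py <<'E'
from plan import *
np.set_printoptions(suppress=True)
pan=np.array([570,282.])
def upright(x,y,z,psi):  # cup origin pose
    T=np.eye(4); T[:3,:3]=R.from_euler('z',psi,degrees=True).as_matrix(); T[:3,3]=[x,y,z]; return T@G
def seq(q,T,wps):
    for Tw,N in wps: q,T=track(q,T,[float(x) for x in row(T,Tw,N)],N)
    return q,T
E
python3 - <<'E'
from s3 import *
for psi in(-30,-20):
  Tp,Tc,key=pourpose(psi,0,130,pan,112); Ts,Tcs,_=pourpose(psi,30,0,pan,125,key); print("cup start",np.round(Tcs[:3,3]),"pourdir",np.round(Tc[:3,2],2))
  q,T=current()
  q,T=seq(q,T,[(upright(600,-180,40,-2),8),(upright(570,-60,90,-5),8),(upright(560,60,130,-15),8),(upright(560,150,130,-20),8),(Ts,8)])
  for ph,a in((20,25),(40,20),(60,10),(80,5),(100,5),(120,0),(140,0)):
    T1,Tc1,_=pourpose(psi,a,ph,pan,115,key); q,T=seq(q,T,[(T1,6)]); print("   tip",round(tip(Tc1)))
E
```

```text
12.55 [ 59.1  66.7 -26.7 125.4 206.8  53.3 120.2] [ 545.2 -322.5   95.6] [-179.8  -60.1   -2.2] 13.06271859922596 [ 0.6 -0.1 -3.1]
cup start [579. 331. 125.] pourdir [-0.76 -0.32 -0.56]
N 8 row [-0.0006, -0.018, -0.0033, 0.0, -0.0002, -0.0002] | q [ 60.  80. -64. 140. 168.  70. 162.] err 19.3 dq/row 35.2 TCPz 97 wristz 251 end [ 525. -178.  105.]
N 8 row [0.0031, -0.0153, -0.0071, -0.0056, -0.0, 0.0032] | q [ 39.  75. -90. 140. 127.  92. 161.] err 72.8 dq/row 7.9 TCPz 111 wristz 272 end [495. -53. 155.]
N 8 row [0.0025, -0.0162, -0.0057, -0.0189, -0.0, 0.0109] | q [ -7.  65. -74. 140. 100. 116. 109.] err 73.9 dq/row 8.0 TCPz 160 wristz 372 end [487.  79. 195.]
N 8 row [-0.0017, -0.0116, -0.0028, -0.0095, -0.0, 0.0055] | q [-22.  66. -66. 138.  95. 116.  95.] err 27.5 dq/row 2.8 TCPz 194 wristz 349 end [490. 175. 194.]
N 8 row [-0.0041, -0.0233, -0.006, -0.0189, -0.0, 0.0109] | q [-37.  70. -62.  93.  98. 116. 120.] err 0.0 dq/row 6.2 TCPz 190 wristz 344 end [514. 369. 190.]
N 6 row [-0.0008, -0.003, 0.0022, 0.0026, 0.0144, 0.0581] | q [-39.  72. -57.  90. 102. 116. 101.] err 0.0 dq/r
[... 2378 characters left out ...]
stz 221 end [534. 378. 168.]
   tip 59
N 6 row [0.0007, 0.0017, 0.0003, 0.0138, 0.005, 0.0582] | q [-48.  76. -35. 100. 107. 116.  25.] err 0.0 dq/row 4.3 TCPz 160 wristz 186 end [532. 371. 160.]
   tip 79
N 6 row [0.0028, -0.0032, 0.0, -0.0, -0.0, 0.0581] | q [-48.  74. -35. 104. 105. 116.   3.] err 0.0 dq/row 3.8 TCPz 163 wristz 190 end [528. 355. 179.]
   tip 96
N 6 row [0.0032, -0.0025, -0.0009, 0.0137, -0.005, 0.0582] | q [-51.  74. -28. 108. 102. 116. -25.] err 0.0 dq/row 4.7 TCPz 181 wristz 187 end [516. 335. 187.]
   tip 116
N 6 row [0.0028, -0.0037, -0.0, 0.0, 0.0, 0.0582] | q [-51.  73. -27. 113.  99. 116. -50.] err 0.0 dq/row 4.3 TCPz 189 wristz 189 end [507. 310. 194.]
   tip 132
```

```bash
cat > s4.py <<'E'
from s3 import *
psi=-30
lip=pan+18*np.array([.92,.39])
Tp,Tc,key=pourpose(psi,0,130,lip,112); Ts,Tcs,_=pourpose(psi,30,0,lip,125,key)
q0,T0=current()
S=sols(Ts[:3,3],Ts[:3,:3],20); S.sort(key=lambda q:np.abs(q-q0)[[0,2,4,6]].max()-2*min(marg(q),15))
for q in S[:4]: print("start sol",np.round(q),round(marg(q)))
q1=S[0]
for s in np.linspace(0,1,7):
    q=q0+s*(q1-q0); T=fk(q,P); Tcup=T@Gi
    yaw=np.degrees(np.arctan2(Tcup[1,0],Tcup[0,0])); print(round(s,2),"cup",np.round(Tcup[:3,3]),"yaw",round(yaw),"tilt",round(tip(Tcup)),"wrist",np.round(fk(q,P,1)[1][3]))
E
python3 s4.py
```

```text
start sol [-47.  61. -32.  91.  86.  90. 121.] 26
start sol [-52.  59. -23.  91.  81.  83. 121.] 33
start sol [-52.  59. -21.  91.  81.  81. 121.] 35
start sol [-61.  58.  -4.  91.  73.  69. 124.] 38
0.0 cup [ 620. -325.   31.] yaw -2 tilt 0 wrist [ 277. -313.  250.]
0.17 cup [ 738. -275.   55.] yaw -7 tilt 3 wrist [ 388. -225.  256.]
0.33 cup [ 823. -183.   86.] yaw -12 tilt 7 wrist [469. -98. 266.]
0.5 cup [859. -59. 114.] yaw -18 tilt 9 wrist [506.  55. 280.]
0.67 cup [835.  82. 131.] yaw -23 tilt 8 wrist [491. 220. 298.]
0.83 cup [746. 221. 133.] yaw -27 tilt 6 wrist [420. 378. 319.]
1.0 cup [595. 338. 125.] yaw -30 tilt 0 wrist [298. 509. 344.]
```

```bash
cat > s5.py <<'E'
from s4 import *
print("----")
q,T=q0,T0
q,T=seq(q,T,[(upright(635,-190,40,-8),8),(upright(690,-70,100,-16),8),(upright(700,70,130,-22),8),(upright(670,210,135,-27),8),(Ts,8)])
E
python3 s5.py
```

```text
start sol [-47.  61. -32.  91.  86.  90. 121.] 26
start sol [-52.  59. -23.  91.  81.  83. 121.] 33
start sol [-52.  59. -21.  91.  81.  81. 121.] 35
start sol [-61.  58.  -4.  91.  73.  69. 124.] 38
0.0 cup [ 620. -325.   31.] yaw -2 tilt 0 wrist [ 277. -313.  250.]
0.17 cup [ 738. -275.   55.] yaw -7 tilt 3 wrist [ 388. -225.  256.]
0.33 cup [ 823. -183.   86.] yaw -12 tilt 7 wrist [469. -98. 266.]
0.5 cup [859. -59. 114.] yaw -18 tilt 9 wrist [506.  55. 280.]
0.67 cup [835.  82. 131.] yaw -23 tilt 8 wrist [491. 220. 298.]
0.83 cup [746. 221. 133.] yaw -27 tilt 6 wrist [420. 378. 319.]
1.0 cup [595. 338. 125.] yaw -30 tilt 0 wrist [298. 509. 344.]
----
N 8 row [0.0012, -0.018, -0.0001, -0.0113, -0.0002, 0.0063] | q [ 53.  84. -70. 140. 161.  85. 162.] err 9.5 dq/row 35.0 TCPz 97 wristz 251 end [ 561. -179.  104.]
N 8 row [0.0084, -0.0174, -0.0005, -0.0151, -0.0, 0.0087] | q [ 27.  83. -87. 137. 139. 116. 154.] err 14.0 dq/row 5.6 TCPz 112 wristz 269 end [618. -49. 165.]
N 8 row [0.001, -0.0179, -0.0057, -0.0114, -0.0, 0.0066] | q [  4.  73. -77. 123. 122. 116. 134.] err 0.0 dq/row 5.4 TCPz 168 wristz 323 end [630.  98. 194.]
N 8 row [-0.0047, -0.0153, -0.0095, -0.0094, -0.0, 0.0054] | q [-17.  70. -70. 106. 110. 116. 128.] err 0.0 dq/row 2.9 TCPz 195 wristz 349 end [603. 244. 200.]
N 8 row [-0.009, -0.0102, -0.0131, -0.0057, -0.0, 0.0033] | q [-36.  71. -63.  90. 101. 116. 124.] err 0.0 dq/row 2.5 TCPz 190 wristz 344 end [530. 376. 190.]
```

```bash
cat > s5.py <<'E'
from s4 import *
print("----")
q,T=q0,T0
q,T=seq(q,T,[(upright(645,-250,36,-4),5),(upright(705,-160,60,-8),6),(upright(730,-40,120,-15),8),(upright(730,90,140,-22),8),(upright(680,230,140,-27),9),(Ts,8)])
E
python3 s5.py | sed -n '/----/,$p'
```

```text
----
N 5 row [0.003, -0.0158, 0.0032, -0.006, -0.0003, 0.0031] | q [ 47.  67. -27. 133. 193.  68. 123.] err 0.0 dq/row 3.0 TCPz 97 wristz 251 end [ 570. -245.  101.]
N 6 row [0.0077, -0.0168, 0.0053, -0.0101, -0.0, 0.0058] | q [ 29.  64. -31. 133. 171.  74. 120.] err 0.0 dq/row 3.6 TCPz 105 wristz 259 end [ 631. -149.  125.]
N 8 row [0.0066, -0.0164, -0.0035, -0.0132, -0.0, 0.0077] | q [  9.  56. -37. 129. 141.  77. 117.] err 0.0 dq/row 3.8 TCPz 132 wristz 287 end [658. -21. 185.]
N 8 row [-0.0004, -0.0166, -0.0057, -0.0132, -0.0, 0.0076] | q [-11.  55. -39. 116. 116.  81. 120.] err 0.0 dq/row 3.4 TCPz 187 wristz 341 end [660. 118. 205.]
N 9 row [-0.0057, -0.0127, -0.0099, -0.0084, -0.0, 0.0048] | q [-28.  59. -42. 102. 100.  90. 123.] err 0.0 dq/row 2.3 TCPz 205 wristz 359 end [613. 264. 205.]
N 8 row [-0.0095, -0.0074, -0.0127, -0.0057, -0.0, 0.0033] | q [-43.  63. -43.  91.  90.  99. 121.] err 0.0 dq/row 1.9 TCPz 190 wristz 344 end [530. 376. 190.]
```

Request:
play_rows:
  targets:
    - [[0.0,0.003,-0.0158,0.0032,-0.006,-0.0003,0.0031],[0.0,0.003,-0.0158,0.0032,-0.006,-0.0003,0.0031],[0.0,0.003,-0.0158,0.0032,-0.006,-0.0003,0.0031],[0.0,0.003,-0.0158,0.0032,-0.006,-0.0003,0.0031],[0.0,0.003,-0.0158,0.0032,-0.006,-0.0003,0.0031],[0.0,0.0077,-0.0168,0.0053,-0.0101,0,0.0058],[0.0,0.0077,-0.0168,0.0053,-0.0101,0,0.0058],[0.0,0.0077,-0.0168,0.0053,-0.0101,0,0.0058],[0.0,0.0077,-0.0168,0.0053,-0.0101,0,0.0058],[0.0,0.0077,-0.0168,0.0053,-0.0101,0,0.0058],[0.0,0.0077,-0.0168,0.0053,-0.0101,0,0.0058]]

```text
clock: 13.65
tcp_pos: [631.0, -148.5, 124.3]
tool_rot: [-179.9, -60.0, -8.1]
force: [0.0, 0.1, -1.8]
grip_width: 13.2
grip_force: 58.7
```

Request:
play_rows:
  targets:
    - [[0.0,0.0066,-0.0164,-0.0035,-0.0132,0,0.0077],[0.0,0.0066,-0.0164,-0.0035,-0.0132,0,0.0077],[0.0,0.0066,-0.0164,-0.0035,-0.0132,0,0.0077],[0.0,0.0066,-0.0164,-0.0035,-0.0132,0,0.0077],[0.0,0.0066,-0.0164,-0.0035,-0.0132,0,0.0077],[0.0,0.0066,-0.0164,-0.0035,-0.0132,0,0.0077],[0.0,0.0066,-0.0164,-0.0035,-0.0132,0,0.0077],[0.0,0.0066,-0.0164,-0.0035,-0.0132,0,0.0077],[0.0,-0.0004,-0.0166,-0.0057,-0.0132,0,0.0076],[0.0,-0.0004,-0.0166,-0.0057,-0.0132,0,0.0076],[0.0,-0.0004,-0.0166,-0.0057,-0.0132,0,0.0076],[0.0,-0.0004,-0.0166,-0.0057,-0.0132,0,0.0076],[0.0,-0.0004,-0.0166,-0.0057,-0.0132,0,0.0076],[0.0,-0.0004,-0.0166,-0.0057,-0.0132,0,0.0076],[0.0,-0.0004,-0.0166,-0.0057,-0.0132,0,0.0076],[0.0,-0.0004,-0.0166,-0.0057,-0.0132,0,0.0076]]

```text
clock: 15.25
tcp_pos: [659.9, 118.7, 204.1]
tool_rot: [-179.9, -59.9, -22.1]
force: [-0.5, -0.4, -3.7]
grip_width: 13.3
grip_force: 58.7
```

```bash
python3 log.py; cat > s6.py <<'E'
from s4 import *
print("----")
q,T=q0,T0
q,T=seq(q,T,[(upright(680,230,140,-27),9),(Ts,9)])
for ph,a in((20,25),(40,20),(60,10),(80,5),(100,5),(120,0),(140,0)):
    T1,Tc1,_=pourpose(psi,a,ph,lip,115,key); q,T=seq(q,T,[(T1,5)]); print("   tip",round(tip(Tc1)),np.round(Tc1[:3,:3]@LIP[key]+Tc1[:3,3]))
E
python3 s6.py | sed -n '/----/,$p'
```

```text
15.25 [-10.8  55.4 -39.2 116.3 116.1  80.3 119.9] [659.9 118.7 204.1] [-179.9  -59.9  -22.1] 13.27865873457062 [-0.5 -0.4 -3.7]
----
N 9 row [-0.0056, -0.0126, -0.0099, -0.0084, 0.0001, 0.0048] | q [-28.  59. -41. 102.  99.  89. 123.] err 0.0 dq/row 2.2 TCPz 204 wristz 359 end [613. 264. 205.]
N 9 row [-0.0085, -0.0066, -0.0112, -0.0051, 0.0, 0.0029] | q [-43.  63. -42.  90.  90.  98. 121.] err 0.0 dq/row 1.7 TCPz 189 wristz 344 end [531. 376. 189.]
N 5 row [-0.0009, -0.0036, 0.0026, 0.0031, 0.0173, 0.0698] | q [-45.  66. -40.  86.  94. 101. 102.] err 0.0 dq/row 4.1 TCPz 181 wristz 312 end [549. 387. 181.]
   tip 18 [587. 289. 192.]
N 5 row [-0.0005, -0.0022, 0.0019, 0.0088, 0.0152, 0.0698] | q [-46.  69. -38.  84.  97. 103.  82.] err 0.0 dq/row 4.1 TCPz 180 wristz 286 end [563. 391. 180.]
   tip 37 [587. 289. 174.]
N 5 row [-0.0018, 0.0014, 0.0016, 0.0269, 0.0225, 0.0696] | q [-48.  75. -34.  82. 102. 110.  59.] err 0.0 dq/row 5.1 TCPz 168 wristz 221 end [568. 391. 168.]
   tip 59 [587. 289. 147.]
N 5 row [0.0009, 0.0021, 0.0004, 0.0165, 0.006, 0.0698] | q [-49.  78. -34.  82. 105. 114.  37.] err 0.0 dq/row 4.7 TCPz 159 wristz 186 end [565. 383. 159.]
   tip 79 [587. 289. 118.]
N 5 row [0.0034, -0.0038, 0.0, -0.0, 0.0, 0.0698] | q [-47.  76. -35.  87. 104. 116.  15.] err 0.0 dq/row 4.6 TCPz 164 wristz 190 end [558. 368. 179.]
   tip 96 [587. 289. 116.]
N 5 row [0.0038, -0.003, -0.0012, 0.0165, -0.0059, 0.0697] | q [-51.  75. -29.  91. 100. 116. -12.] err 0.0 dq/row 5.3 TCPz 181 wristz 187 end [542. 351. 187.]
   tip 116 [587. 289. 115.]
N 5 row [0.0034, -0.0045, 0.0001, -0.0, -0.0, 0.0699] | q [-50.  74. -28.  97.  97. 116. -37.] err 0.0 dq/row 5.1 TCPz 190 wristz 190 end [529. 328. 195.]
   tip 132 [587. 289. 116.]
```

Request:
play_rows:
  targets:
    - [[0.0,-0.0056,-0.0126,-0.0099,-0.0084,0,0.0048],[0.0,-0.0056,-0.0126,-0.0099,-0.0084,0,0.0048],[0.0,-0.0056,-0.0126,-0.0099,-0.0084,0,0.0048],[0.0,-0.0056,-0.0126,-0.0099,-0.0084,0,0.0048],[0.0,-0.0056,-0.0126,-0.0099,-0.0084,0,0.0048],[0.0,-0.0056,-0.0126,-0.0099,-0.0084,0,0.0048],[0.0,-0.0056,-0.0126,-0.0099,-0.0084,0,0.0048],[0.0,-0.0056,-0.0126,-0.0099,-0.0084,0,0.0048],[0.0,-0.0056,-0.0126,-0.0099,-0.0084,0,0.0048],[0.0,-0.0085,-0.0066,-0.0112,-0.0051,0,0.0029],[0.0,-0.0085,-0.0066,-0.0112,-0.0051,0,0.0029],[0.0,-0.0085,-0.0066,-0.0112,-0.0051,0,0.0029],[0.0,-0.0085,-0.0066,-0.0112,-0.0051,0,0.0029],[0.0,-0.0085,-0.0066,-0.0112,-0.0051,0,0.0029],[0.0,-0.0085,-0.0066,-0.0112,-0.0051,0,0.0029],[0.0,-0.0085,-0.0066,-0.0112,-0.0051,0,0.0029],[0.0,-0.0085,-0.0066,-0.0112,-0.0051,0,0.0029],[0.0,-0.0085,-0.0066,-0.0112,-0.0051,0,0.0029],[0.0,0,0,0,0,0,0]]

```text
clock: 17.15
tcp_pos: [529.3, 377.4, 188.8]
tool_rot: [180.0, -59.9, -29.9]
force: [0.4, -0.4, -3.4]
grip_width: 12.9
grip_force: 58.7
```

```bash
python3 log.py; cat > s7.py <<'E'
from s3 import *
psi=-30
q,T=current()
body=np.array([[x,y,z] for x in(-43,43) for y in(-43,43) for z in(-73,-120,-200)])
prev=None
for ph,a in((30,25),(60,10),(80,5),(100,5),(120,0),(140,0)):
    Rc=cupR(tool(psi,a,ph)); d=Rc[:2,2]/np.linalg.norm(Rc[:2,2])
    T1,Tc1,i=pourpose(psi,a,ph,pan-20*d,114)
    q,T=seq(q,T,[(T1,7 if ph<=60 else 6)])
    L=LIP@Tc1[:3,:3].T+Tc1[:3,3]; B=body@T1[:3,:3].T+T1[:3,3]
    print("   tip",round(tip(Tc1)),"dir",np.round(d,2),"lowlip",np.round(L[L[:,2].argmin()]),"cup o",np.round(Tc1[:3,3]),"handle z",np.round(Tc1[:3,:3]@[-125,0,82]+Tc1[:3,3]),"body minz",round(B[:,2].min()))
E
python3 s7.py
```

```text
17.15 [-43.2  63.  -42.2  90.5  89.8  98.1 121. ] [529.3 377.4 188.8] [180.  -59.9 -29.9] 12.92803978744049 [ 0.4 -0.4 -3.4]
N 7 row [0.0005, -0.0042, 0.0041, 0.0031, 0.0125, 0.0749] | q [-44.  67. -40.  84.  95. 100.  95.] err 0.0 dq/row 4.0 TCPz 184 wristz 315 end [569. 387. 184.]
   tip 27 dir [-0.74 -0.68] lowlip [585. 296. 181.] cup o [644. 354. 128.] handle z [527. 416. 198.] body minz 161
N 7 row [-0.0007, 0.0015, 0.0034, 0.0267, 0.0267, 0.0743] | q [-46.  74. -34.  84. 103. 109.  59.] err 0.0 dq/row 5.8 TCPz 167 wristz 220 end [584. 373. 167.]
   tip 59 dir [-0.86 -0.51] lowlip [587. 292. 141.] cup o [673. 340. 141.] handle z [543. 407. 171.] body minz 121
N 6 row [0.0003, 0.0018, -0.001, 0.0138, 0.005, 0.0582] | q [-47.  78. -34.  83. 106. 114.  36.] err 0.0 dq/row 3.9 TCPz 158 wristz 185 end [574. 372. 158.]
   tip 79 dir [-0.86 -0.51] lowlip [587. 292. 114.] cup o [667. 340. 147.] handle z [534. 407. 161.] body minz 115
N 6 row [0.0023, -0.0032, -0.0012, 0.0, 0.0, 0.0582] | q [-46.  76. -36.  87. 104. 116.  15.] err 0.0 dq/row 3.8 TCPz 162 wristz 189 end [563. 363. 178.]
   tip 96 dir [-0.87 -0.49] lowlip [587. 292. 114.] cup o [656. 331. 173.] handle z [523. 398. 184.] body minz 135
N 6 row [0.0026, -0.0022, -0.002, 0.0138, -0.005, 0.0581] | q [-50.  75. -29.  91. 100. 116. -12.] err 0.0 dq/row 4.4 TCPz 180 wristz 186 end [544. 353. 186.]
   tip 116 dir [-0.9  -0.44] lowlip [588. 291. 114.] cup o [636. 318. 196.] handle z [503. 387. 192.] body minz 128
N 6 row [0.0023, -0.0033, -0.0008, -0.0, 0.0, 0.0582] | q [-51.  74. -28.  96.  97. 116. -36.] err 0.0 dq/row 4.2 TCPz 188 wristz 188 end [528. 335. 193.]
   tip 132 dir [-0.95 -0.31] lowlip [589. 288. 114.] cup o [618. 297. 208.] handle z [486. 367. 201.] body minz 133
```

Request:
play_rows:
  targets:
    - [[0.0,0.0005,-0.0042,0.0041,0.0031,0.0125,0.0749],[0.0,0.0005,-0.0042,0.0041,0.0031,0.0125,0.0749],[0.0,0.0005,-0.0042,0.0041,0.0031,0.0125,0.0749],[0.0,0.0005,-0.0042,0.0041,0.0031,0.0125,0.0749],[0.0,0.0005,-0.0042,0.0041,0.0031,0.0125,0.0749],[0.0,0.0005,-0.0042,0.0041,0.0031,0.0125,0.0749],[0.0,0.0005,-0.0042,0.0041,0.0031,0.0125,0.0749],[0.0,-0.0007,0.0015,0.0034,0.0267,0.0267,0.0743],[0.0,-0.0007,0.0015,0.0034,0.0267,0.0267,0.0743],[0.0,-0.0007,0.0015,0.0034,0.0267,0.0267,0.0743],[0.0,-0.0007,0.0015,0.0034,0.0267,0.0267,0.0743],[0.0,-0.0007,0.0015,0.0034,0.0267,0.0267,0.0743],[0.0,-0.0007,0.0015,0.0034,0.0267,0.0267,0.0743],[0.0,-0.0007,0.0015,0.0034,0.0267,0.0267,0.0743]]

```text
clock: 18.55
tcp_pos: [585.2, 370.9, 167.1]
tool_rot: [-101.3, -29.4, -114.5]
force: [-0.4, -0.3, -2.8]
grip_width: 13.4
grip_force: 58.9
```

```bash
python3 log.py; python3 -c "
from h import *
a,_=ctrl.capture('scene');b,_=ctrl.capture('top')
cv2.imwrite('pics/mid.png',np.hstack([cv2.resize(a[120:260,260:420],(400,350)),cv2.resize(b[130:250,110:240],(380,350))]))"
```

```text
18.55 [-46.1  74.3 -33.5  83.7 103.1 108.4  58.2] [585.2 370.9 167.1] [-101.3  -29.4 -114.5] 13.439061242035148 [-0.4 -0.3 -2.8]
```

View pics/mid.png

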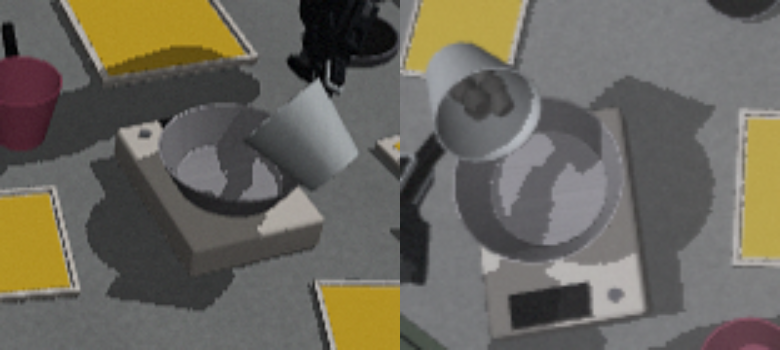

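The cup is tipped about 60° with its lip inside the pan rim, near (475,150) in the top crop, and the lumps are still inside. I'll carry on pouring.

Request:
play_rows:
  targets:
    - [[0.0,0.0003,0.0018,-0.001,0.0138,0.005,0.0582],[0.0,0.0003,0.0018,-0.001,0.0138,0.005,0.0582],[0.0,0.0003,0.0018,-0.001,0.0138,0.005,0.0582],[0.0,0.0003,0.0018,-0.001,0.0138,0.005,0.0582],[0.0,0.0003,0.0018,-0.001,0.0138,0.005,0.0582],[0.0,0.0003,0.0018,-0.001,0.0138,0.005,0.0582],[0.0,0.0023,-0.0032,-0.0012,0,0,0.0582],[0.0,0.0023,-0.0032,-0.0012,0,0,0.0582],[0.0,0.0023,-0.0032,-0.0012,0,0,0.0582],[0.0,0.0023,-0.0032,-0.0012,0,0,0.0582],[0.0,0.0023,-0.0032,-0.0012,0,0,0.0582],[0.0,0.0023,-0.0032,-0.0012,0,0,0.0582],[0.0,0,0,0,0,0,0],[0.0,0,0,0,0,0,0]]

```text
clock: 20.05
tcp_pos: [564.9, 361.1, 179.0]
tool_rot: [-95.0, 9.8, -121.0]
force: [-0.3, -0.5, -3.2]
grip_width: 13.1
grip_force: 59.0
```

Request:
play_rows:
  targets:
    - [[0.0,0.0026,-0.0022,-0.002,0.0138,-0.005,0.0581],[0.0,0.0026,-0.0022,-0.002,0.0138,-0.005,0.0581],[0.0,0.0026,-0.0022,-0.002,0.0138,-0.005,0.0581],[0.0,0.0026,-0.0022,-0.002,0.0138,-0.005,0.0581],[0.0,0.0026,-0.0022,-0.002,0.0138,-0.005,0.0581],[0.0,0.0026,-0.0022,-0.002,0.0138,-0.005,0.0581],[0.0,0.0023,-0.0033,-0.0008,0,0,0.0582],[0.0,0.0023,-0.0033,-0.0008,0,0,0.0582],[0.0,0.0023,-0.0033,-0.0008,0,0,0.0582],[0.0,0.0023,-0.0033,-0.0008,0,0,0.0582],[0.0,0.0023,-0.0033,-0.0008,0,0,0.0582],[0.0,0.0023,-0.0033,-0.0008,0,0,0.0582],[0.0,0,0,0,0,0,0],[0.0,0,0,0,0,0,0],[0.0,0,0,0,0,0,0],[0.0,0,0,0,0,0,0]]

```text
clock: 21.65
tcp_pos: [529.7, 333.0, 193.9]
tool_rot: [-89.9, 49.9, -120.0]
force: [-0.7, 0.5, -1.8]
grip_width: 13.0
grip_force: 59.0
```

```bash
python3 log.py; python3 -c "
from h import *
a,_=ctrl.capture('scene');b,_=ctrl.capture('top')
cv2.imwrite('pics/mid2.png',np.hstack([cv2.resize(a[120:260,260:420],(400,350)),cv2.resize(b[130:250,110:240],(380,350))]))"
```

```text
21.65 [-51.4  73.7 -26.4  96.2  96.1 114.7 -36.6] [529.7 333.  193.9] [ -89.9   49.9 -120. ] 13.035625294580987 [-0.7  0.5 -1.8]
```

View pics/mid2.png

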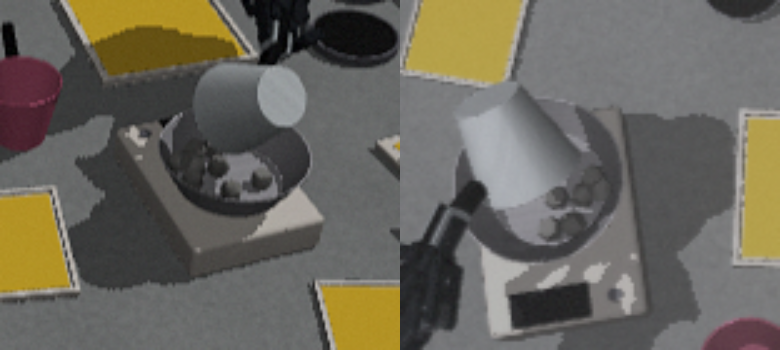

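```bash
cat > s8.py <<'E'
from s3 import *
psi=-30
q,T=current()
T=T@step(np.eye(4),[0,0,0,0,0,0])
def pp(ph,a,zm):
    Rc=cupR(tool(psi,a,ph)); d=Rc[:2,2]/np.linalg.norm(Rc[:2,2]); return pourpose(psi,a,ph,pan-20*d,zm)[0]
q,T=seq(q,T,[(pp(120,0,125),4),(pp(80,5,130),7),(pp(30,25,135),10)])
print("--upright/transport")
q,T=seq(q,T,[(upright(610,250,150,-40),8),(upright(590,130,140,-55),8),(upright(548,8,60,-65),10),(upright(548,8,16,-65),6)])
E
python3 s8.py
```

```text
N 4 row [-0.0051, 0.0034, 0.0005, -0.0006, -0.0001, -0.0871] | q [-53.  73. -24.  91.  97. 112. -12.] err 0.0 dq/row 6.2 TCPz 196 wristz 195 end [544. 353. 198.]
N 7 row [-0.0038, 0.0043, 0.0026, -0.0125, 0.0022, -0.0997] | q [-52.  74. -22.  84.  98. 104.  34.] err 0.0 dq/row 6.7 TCPz 174 wristz 199 end [574. 372. 174.]
N 10 row [0.0006, -0.0029, -0.0018, -0.0295, -0.0207, -0.0863] | q [-48.  63. -30.  84.  89.  92.  96.] err 0.0 dq/row 7.2 TCPz 177 wristz 214 end [569. 386. 204.]
--upright/transport
N 8 row [0.0061, 0.009, 0.0033, -0.0217, -0.0055, -0.0552] | q [-41.  58. -32.  92.  81.  92. 120.] err 0.0 dq/row 3.4 TCPz 204 wristz 338 end [552. 298. 214.]
N 8 row [0.0036, 0.0097, 0.0086, -0.0284, -0.0, 0.0163] | q [-34.  57. -30.  95.  75.  93. 113.] err 0.0 dq/row 1.0 TCPz 205 wristz 359 end [547. 191. 205.]
N 10 row [-0.0027, 0.0085, 0.0113, -0.0151, -0.0, 0.0087] | q [-27.  63. -28. 107.  76.  87.  96.] err 0.0 dq/row 1.7 TCPz 125 wristz 279 end [517.  76. 125.]
N 6 row [-0.0064, 0.0, 0.0037, 0.0, -0.0001, 0.0001] | q [-28.  68. -27. 106.  78.  86.  92.] err 0.0 dq/row 0.8 TCPz 81 wristz 235 end [517.  76.  81.]
```

Request:
play_rows:
  targets:
    - [[0.0,0,0,0,0,0,0.1],[0.0,0,0,0,0,0,0.05],[0.0,0,0,0,0,0,-0.1],[0.0,0,0,0,0,0,0.1],[0.0,0,0,0,0,0,-0.1],[0.0,0,0,0,0,0,0.1],[0.0,0,0,0,0,0,-0.1],[0.0,0,0,0,0,0,-0.05],[0.0,0,0,0,0,0,0],[0.0,0,0,0,0,0,0]]

```text
clock: 22.75
tcp_pos: [529.6, 333.0, 193.9]
tool_rot: [-89.9, 50.1, -120.0]
force: [0.5, -0.1, -2.3]
grip_width: 13.6
grip_force: 58.9
```

Request:
play_rows:
  targets:
    - [[0.0,-0.0051,0.0034,0.0005,-0.0006,0,-0.0871],[0.0,-0.0051,0.0034,0.0005,-0.0006,0,-0.0871],[0.0,-0.0051,0.0034,0.0005,-0.0006,0,-0.0871],[0.0,-0.0051,0.0034,0.0005,-0.0006,0,-0.0871],[0.0,-0.0038,0.0043,0.0026,-0.0125,0.0022,-0.0997],[0.0,-0.0038,0.0043,0.0026,-0.0125,0.0022,-0.0997],[0.0,-0.0038,0.0043,0.0026,-0.0125,0.0022,-0.0997],[0.0,-0.0038,0.0043,0.0026,-0.0125,0.0022,-0.0997],[0.0,-0.0038,0.0043,0.0026,-0.0125,0.0022,-0.0997],[0.0,-0.0038,0.0043,0.0026,-0.0125,0.0022,-0.0997],[0.0,-0.0038,0.0043,0.0026,-0.0125,0.0022,-0.0997]]

```text
clock: 23.85
tcp_pos: [574.4, 372.1, 173.8]
tool_rot: [-95.1, -10.1, -119.1]
force: [-0.5, -0.5, -1.8]
grip_width: 13.0
grip_force: 59.0
```

Request:
play_rows:
  targets:
    - [[0.0,0.0006,-0.0029,-0.0018,-0.0295,-0.0207,-0.0863],[0.0,0.0006,-0.0029,-0.0018,-0.0295,-0.0207,-0.0863],[0.0,0.0006,-0.0029,-0.0018,-0.0295,-0.0207,-0.0863],[0.0,0.0006,-0.0029,-0.0018,-0.0295,-0.0207,-0.0863],[0.0,0.0006,-0.0029,-0.0018,-0.0295,-0.0207,-0.0863],[0.0,0.0006,-0.0029,-0.0018,-0.0295,-0.0207,-0.0863],[0.0,0.0006,-0.0029,-0.0018,-0.0295,-0.0207,-0.0863],[0.0,0.0006,-0.0029,-0.0018,-0.0295,-0.0207,-0.0863],[0.0,0.0006,-0.0029,-0.0018,-0.0295,-0.0207,-0.0863],[0.0,0.0006,-0.0029,-0.0018,-0.0295,-0.0207,-0.0863],[0.0,0,0,0,0,0,0]]

```text
clock: 24.95
tcp_pos: [569.6, 386.2, 205.4]
tool_rot: [-132.9, -51.6, -83.9]
force: [0.4, 0.3, -2.5]
grip_width: 12.9
grip_force: 58.9
```

```bash
python3 log.py; python3 -c "
from h import *
a,_=ctrl.capture('scene');b,_=ctrl.capture('top')
cv2.imwrite('pics/mid3.png',np.hstack([cv2.resize(a[120:260,260:420],(400,350),interpolation=cv2.INTER_CUBIC),cv2.resize(b[130:250,110:240],(380,350),interpolation=cv2.INTER_CUBIC)]))"; python3 - <<'E'
from s3 import *
q,T=current()
q,T=seq(q,T,[(upright(610,250,150,-40),8),(upright(590,130,140,-55),8),(upright(548,8,60,-65),10),(upright(548,8,16,-65),6)])
E
```

```text
24.95 [-48.   62.2 -28.6  84.2  88.4  91.2  95.6] [569.6 386.2 205.4] [-132.9  -51.6  -83.9] 12.93529800941808 [ 0.4  0.3 -2.5]
N 8 row [0.0062, 0.0089, 0.0033, -0.0218, -0.0056, -0.0557] | q [-42.  58. -31.  92.  81.  91. 120.] err 0.0 dq/row 3.5 TCPz 204 wristz 338 end [553. 298. 215.]
N 8 row [0.0035, 0.0097, 0.0086, -0.0283, 0.0, 0.0163] | q [-35.  57. -29.  95.  74.  92. 113.] err 0.0 dq/row 1.0 TCPz 205 wristz 359 end [547. 192. 205.]
N 10 row [-0.0027, 0.0085, 0.0113, -0.0151, 0.0, 0.0088] | q [-28.  63. -26. 107.  75.  86.  96.] err 0.0 dq/row 1.7 TCPz 125 wristz 279 end [517.  76. 125.]
N 6 row [-0.0064, 0.0001, 0.0037, -0.0, 0.0, -0.0001] | q [-28.  68. -26. 106.  78.  85.  92.] err 0.0 dq/row 0.8 TCPz 81 wristz 235 end [516.  76.  81.]
```

View pics/mid3.png

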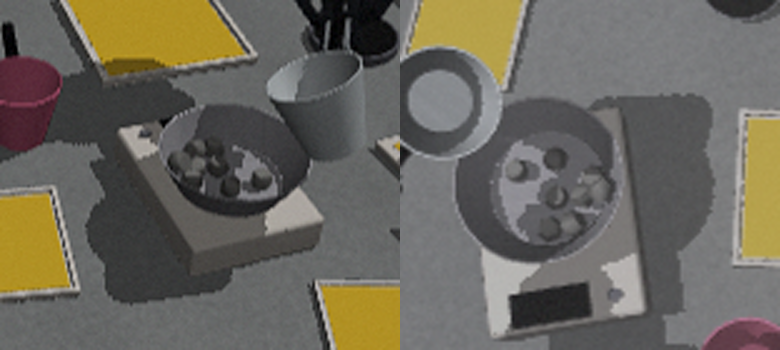

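The cup is empty, with its bare floor visible at (440,100). The lumps lie in the pan around (515–605, 155–230) and none are outside it. Next I'll carry the cup to the tray.

Request:
play_rows:
  targets:
    - [[0.0,0.0062,0.0089,0.0033,-0.0218,-0.0056,-0.0557],[0.0,0.0062,0.0089,0.0033,-0.0218,-0.0056,-0.0557],[0.0,0.0062,0.0089,0.0033,-0.0218,-0.0056,-0.0557],[0.0,0.0062,0.0089,0.0033,-0.0218,-0.0056,-0.0557],[0.0,0.0062,0.0089,0.0033,-0.0218,-0.0056,-0.0557],[0.0,0.0062,0.0089,0.0033,-0.0218,-0.0056,-0.0557],[0.0,0.0062,0.0089,0.0033,-0.0218,-0.0056,-0.0557],[0.0,0.0062,0.0089,0.0033,-0.0218,-0.0056,-0.0557],[0.0,0.0035,0.0097,0.0086,-0.0283,0,0.0163],[0.0,0.0035,0.0097,0.0086,-0.0283,0,0.0163],[0.0,0.0035,0.0097,0.0086,-0.0283,0,0.0163],[0.0,0.0035,0.0097,0.0086,-0.0283,0,0.0163],[0.0,0.0035,0.0097,0.0086,-0.0283,0,0.0163],[0.0,0.0035,0.0097,0.0086,-0.0283,0,0.0163],[0.0,0.0035,0.0097,0.0086,-0.0283,0,0.0163],[0.0,0.0035,0.0097,0.0086,-0.0283,0,0.0163]]

```text
clock: 26.65
tcp_pos: [547.3, 190.6, 205.3]
tool_rot: [179.6, -60.0, -54.8]
force: [0.5, -0.8, -1.9]
grip_width: 13.3
grip_force: 58.9
```

Request:
play_rows:
  targets:
    - [[0.0,-0.0027,0.0085,0.0113,-0.0151,0,0.0088],[0.0,-0.0027,0.0085,0.0113,-0.0151,0,0.0088],[0.0,-0.0027,0.0085,0.0113,-0.0151,0,0.0088],[0.0,-0.0027,0.0085,0.0113,-0.0151,0,0.0088],[0.0,-0.0027,0.0085,0.0113,-0.0151,0,0.0088],[0.0,-0.0027,0.0085,0.0113,-0.0151,0,0.0088],[0.0,-0.0027,0.0085,0.0113,-0.0151,0,0.0088],[0.0,-0.0027,0.0085,0.0113,-0.0151,0,0.0088],[0.0,-0.0027,0.0085,0.0113,-0.0151,0,0.0088],[0.0,-0.0027,0.0085,0.0113,-0.0151,0,0.0088],[0.0,0,0,0,0,0,0],[0.0,0,0,0,0,0,0]]

```text
clock: 27.85
tcp_pos: [517.2, 76.0, 126.0]
tool_rot: [179.7, -60.0, -64.7]
force: [0.2, 0.0, -2.2]
grip_width: 13.4
grip_force: 58.9
```

```bash
python3 log.py; python3 - <<'E'
from s3 import *
q,T=current(); print("cup by kinematics",np.round((T@Gi)[:3,3],1),"tilt",round(tip(T@Gi),1))
for n in("top","scene"):
    p,d=ctrl.capture(n); c=ctrl.camera_info(n); Q=cloud(d,c); cv2.imwrite(f"pics/pl_{n}.png",p)
    o=(T@Gi)[:3,3]; r=np.hypot(Q[...,0]-o[0],Q[...,1]-o[1]); rho=Q[(r<60)&(Q[...,2]>o[2]+75)&(Q[...,2]<o[2]+92)]
    A=np.c_[rho[:,:2]-o[:2],np.ones(len(rho))]; k=np.linalg.lstsq(A,rho[:,2],rcond=None)[0]; print(n,len(rho),"rim plane",np.round(k,3),"mean",np.round(rho.mean(0)),"circle",cv2.minEnclosingCircle(rho[:,:2].astype(np.float32)))
q,T=seq(q,T,[(upright(548,8,10,-65),7)])
a,b=cv2.imread("pics/pl_scene.png"),cv2.imread("pics/pl_top.png")
cv2.imwrite('pics/pl.png',np.hstack([cv2.resize(a[120:260,200:360],(400,350),interpolation=cv2.INTER_CUBIC),cv2.resize(b[130:250,190:320],(380,350),interpolation=cv2.INTER_CUBIC)]))
E
```

```text
27.85 [-27.8  63.1 -26.4 107.   75.3  85.7  96.3] [517.2  76.  126. ] [179.7 -60.  -64.7] 13.40160437433459 [ 0.2  0.  -2.2]
cup by kinematics [548.7   8.1  61.4] tilt 0.1
top 206 rim plane [ -0.023  -0.012 143.596] mean [557.   9. 143.] circle ((546.5139770507812, 13.086523056030273), 53.80605697631836)
scene 257 rim plane [  0.003  -0.004 141.83 ] mean [546.   9. 142.] circle ((549.3994140625, 11.675749778747559), 56.380252838134766)
N 7 row [-0.0064, 0.0001, 0.0036, 0.0, -0.0001, 0.0004] | q [-28.  69. -25. 106.  78.  84.  92.] err 0.0 dq/row 0.8 TCPz 75 wristz 229 end [516.  76.  75.]
```

View pics/pl.png

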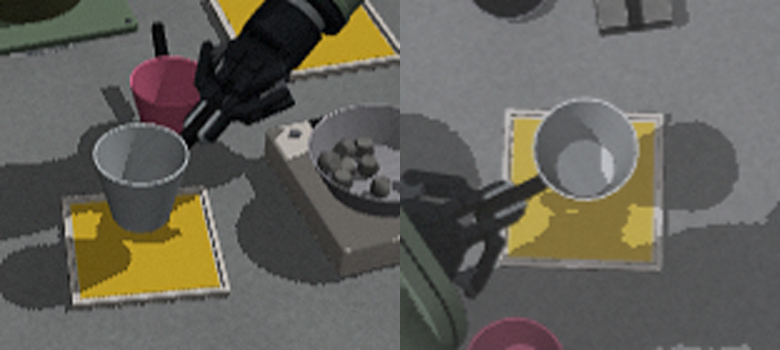

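The cup is upright over the tray centre, with a level rim at z≈142 and its underside at z≈57–61. I'll lower it and feel for contact.

Request:
play_rows:
  targets:
    - [[0.0,-0.0064,0,0.0037,0,0,0],[0.0,-0.0064,0,0.0037,0,0,0],[0.0,-0.0064,0,0.0037,0,0,0],[0.0,-0.0064,0,0.0037,0,0,0],[0.0,-0.0064,0,0.0037,0,0,0],[0.0,-0.0064,0,0.0037,0,0,0],[0.0,-0.0017,0,0.001,0,0,0],[0.0,-0.0017,0,0.001,0,0,0],[0.0,0,0,0,0,0,0]]

```text
clock: 28.85
tcp_pos: [517.0, 75.7, 77.5]
tool_rot: [179.7, -60.0, -64.7]
force: [0.2, 1.5, -1.4]
grip_width: 13.3
grip_force: 58.9
```

Request:
play_rows:
  targets:
    - [[0.0,-0.0009,0,0.0005,0,0,0],[0.0,-0.0009,0,0.0005,0,0,0],[0.0,-0.0009,0,0.0005,0,0,0],[0.0,0,0,0,0,0,0]]

```text
clock: 29.25
tcp_pos: [517.0, 75.8, 74.4]
tool_rot: [179.7, -60.0, -64.7]
force: [0.1, -0.4, -1.4]
grip_width: 13.4
grip_force: 58.9
```

Request:
play_rows:
  targets:
    - [[0.0,-0.0009,0,0.0005,0,0,0],[0.0,-0.0009,0,0.0005,0,0,0],[0.0,0,0,0,0,0,0]]

```text
clock: 29.55
tcp_pos: [516.9, 75.8, 72.3]
tool_rot: [179.7, -60.0, -64.7]
force: [-0.2, -0.1, -0.3]
grip_width: 13.3
grip_force: 58.9
```

Request:
play_rows:
  targets:
    - [[0.0,-0.0009,0,0.0005,0,0,0],[0.0,0,0,0,0,0,0],[0.0,0,0,0,0,0,0]]

```text
clock: 29.85
tcp_pos: [516.9, 75.8, 71.4]
tool_rot: [179.7, -60.0, -64.7]
force: [1.1, 0.2, -1.9]
grip_width: 12.9
grip_force: 59.0
```

Request:
play_rows:
  targets:
    - [[0.0,-0.0009,0,0.0005,0,0,0],[0.0,0,0,0,0,0,0],[0.0,0,0,0,0,0,0]]

```text
clock: 30.15
tcp_pos: [517.0, 75.8, 70.8]
tool_rot: [179.7, -60.1, -64.7]
force: [-2.5, 2.4, 6.0]
grip_width: 13.7
grip_force: 59.9
```

Request:
play_rows:
  targets:
    - [[0.0,-0.0009,0,0.0005,0,0,0],[0.0,0,0,0,0,0,0],[0.0,0,0,0,0,0,0]]

```text
clock: 30.45
tcp_pos: [517.0, 76.1, 70.5]
tool_rot: [179.8, -60.2, -64.7]
force: [-7.6, 8.1, 17.0]
grip_width: 13.2
grip_force: 61.6
```

Contact is confirmed. I'll ease off 1 mm, open, and back out along the tool axis.

Request:
play_rows:
  targets:
    - [[0.0,0.0013,0,-0.0008,0,0,0],[0.0,0,0,0,0,0,0],[0.0,0,0,0,0,0,0],[0.03,0,0,0,0,0,0],[0.05,0,0,0,0,0,0],[0.085,0,0,0,0,0,0],[0.085,0,0,0,0,0,0],[0.085,0,0,0,0,0,0],[0.085,0,0,0,0,0,0],[0.085,0,0,0,0,0,0]]

```text
clock: 31.45
tcp_pos: [516.9, 75.9, 70.8]
tool_rot: [179.7, -60.0, -64.7]
force: [-1.4, -0.4, 0.3]
grip_width: 85.0
grip_force: 0.0
```

Request:
play_rows:
  targets:
    - [[0.085,0,0,-0.01,0,0,0],[0.085,0,0,-0.015,0,0,0],[0.085,0,0,-0.015,0,0,0],[0.085,0,0,-0.015,0,0,0],[0.085,0.01,0,-0.015,0,0,0],[0.085,0.015,0,-0.01,0,0,0],[0.085,0.015,0,-0.01,0,0,0],[0.085,0.015,0,-0.01,0,0,0],[0.085,0.015,0,-0.01,0,0,0],[0.085,0.015,0,-0.01,0,0,0],[0.085,0,0,0,0,0,0],[0.085,0,0,0,0,0,0]]

```text
clock: 32.65
tcp_pos: [491.0, 132.0, 205.1]
tool_rot: [179.8, -60.0, -64.8]
force: [0.2, 0.4, -0.2]
grip_width: 84.9
grip_force: 0.0
```

```bash
python3 log.py; python3 - <<'E'
from h import *
a,d=ctrl.capture('scene');b,_=ctrl.capture('top')
Q=cloud(d,ctrl.camera_info('scene')); r=np.hypot(Q[...,0]-548,Q[...,1]-8); rho=Q[(r<62)&(Q[...,2]>80)&(Q[...,2]<100)]
A=np.c_[rho[:,:2]-[548,8],np.ones(len(rho))]; print(len(rho),np.round(np.linalg.lstsq(A,rho[:,2],rcond=None)[0],3),cv2.minEnclosingCircle(rho[:,:2].astype(np.float32)))
cv2.imwrite('pics/end.png',np.hstack([cv2.resize(a[110:310,200:420],(400,364),interpolation=cv2.INTER_CUBIC),cv2.resize(b[90:250,110:285],(398,364),interpolation=cv2.INTER_CUBIC)]))
E
```

```text
32.65 [-32.7  55.5 -29.6 103.2  66.6  92.  103.1] [491.  132.  205.1] [179.8 -60.  -64.8] 84.91248910966821 [ 0.2  0.4 -0.2]
267 [ 2.1000e-02 -9.0000e-03  8.6392e+01] ((553.35400390625, 14.88358211517334), 57.80103302001953)
```

View pics/end.png

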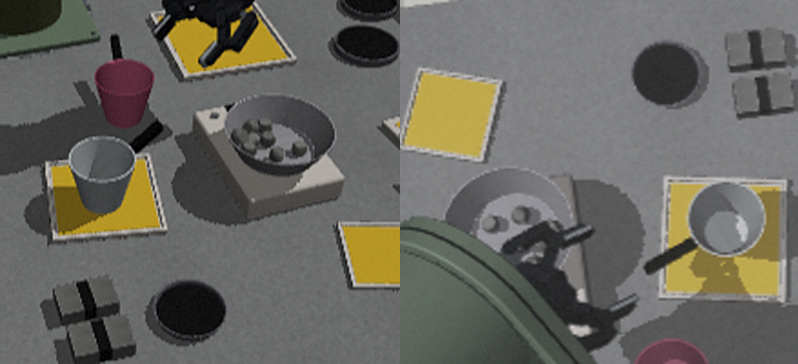

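The cup stands upright and empty on the yellow sheet, around (102,172) in the scene crop. The lumps are all in the pan, the specimens and dish are undisturbed, and the gripper is clear. I'm handing the job in.

```bash
python3 -c "
from cell import ctrl
print(ctrl.hand_in())"
```

```text
the job is handed in; nothing more can be done
None
```

The job is handed in: the lumps are in the balance pan with none seen outside it, the empty cup stands released and upright on the yellow sheet of the 170 mm tray, and the specimens and dish look unmoved. No single view showed all eight lumps separately, but the cup was seen empty; it took about 33 s of the 72 s allowed, and the verdict was not shown.

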